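Stopper the sample jars and stand them in their nests

TASK

Get the stoneware jars ready to carry away: stand every jar on the table upright in the wooden nest of its own shape on the carrying board, fully down on the nest's floor, and close it with the stopper that fits its neck, pushed home until the cap rests on the rim. Three or four jars are out, so a stopper may be left over and is not needed. Do not shift the sponge, the tile or the pot.

Things in the scene. Friction and masses are not known exactly. Their poses are not given: they have to be found in the camera images.
- jar_square: White stoneware sample jar, about 220 g, standing loose; absent in some starts. Its body is a square block 58 x 58, sides along its x and y and 43 mm high; on top, centred, a plain round open neck of 48 outer and 40 inner diameter rises 19 to the rim at 62; the hole ends at 43. Origin: centre of the underside, z up.
- jar_square_mouth (a point): Centre of the square jar's mouth, at rim height (62 above its underside); axes as the jar's.
- stopper_square: Stopper that fits the square jar, standing loose on its cork: a tapered cork plug 16 long, 32 diameter at the foot and 38 at the top, under a round wooden cap 52 diameter and 14 thick (30 high in all), about 50 g. Origin: centre of the cork's foot, z up. Home in the neck, the cap rests on the rim and the origin lies 46 above the jar's underside.
- nest_square_floor (a point): Centre of the floor of the fixed wooden nest for the square jar, on the carrying board, 16 above the table. The pocket is a square 63 x 63 (sides along its x and y), 12 deep, with a white floor inside a 6 thick wooden fence; open on top; x, y axes along the pocket's.
- jar_round: White stoneware sample jar, about 220 g, standing loose; absent in some starts. Its body is a cylinder 64 in diameter and 43 mm high; on top, centred, a plain round open neck of 55 outer and 47 inner diameter rises 19 to the rim at 62; the hole ends at 43. Origin: centre of the underside, z up.
- jar_round_mouth (a point): Centre of the round jar's mouth, at rim height (62 above its underside); axes as the jar's.
- stopper_round: Stopper that fits the round jar, standing loose on its cork: a tapered cork plug 16 long, 39 diameter at the foot and 45 at the top, under a round wooden cap 59 diameter and 14 thick (30 high in all), about 54 g. Origin: centre of the cork's foot, z up. Home in the neck, the cap rests on the rim and the origin lies 46 above the jar's underside.
- nest_round_floor (a point): Centre of the floor of the fixed wooden nest for the round jar, on the carrying board, 16 above the table. The pocket is a circle 69 in diameter, 12 deep, with a white floor inside a 6 thick wooden fence; open on top; x, y axes along the pocket's.
- jar_hex: White stoneware sample jar, about 220 g, standing loose; absent in some starts. Its body is a regular hexagonal prism 56 across flats, with one pair of flats facing its x and -x (and the others at 60 degrees) and 43 mm high; on top, centred, a plain round open neck of 41 outer and 33 inner diameter rises 19 to the rim at 62; the hole ends at 43. Origin: centre of the underside, z up.
- jar_hex_mouth (a point): Centre of the hex jar's mouth, at rim height (62 above its underside); axes as the jar's.
- stopper_hex: Stopper that fits the hex jar, standing loose on its cork: a tapered cork plug 16 long, 25 diameter at the foot and 31 at the top, under a round wooden cap 45 diameter and 14 thick (30 high in all), about 46 g. Origin: centre of the cork's foot, z up. Home in the neck, the cap rests on the rim and the origin lies 46 above the jar's underside.
- nest_hex_floor (a point): Centre of the floor of the fixed wooden nest for the hex jar, on the carrying board, 16 above the table. The pocket is a regular hexagon 61 across flats, one pair of flats facing its x and -x, 12 deep, with a white floor inside a 6 thick wooden fence; open on top; x, y axes along the pocket's.
- jar_oblong: White stoneware sample jar, about 220 g, standing loose; absent in some starts. Its body is a rectangular block 70 (along its x) x 50 (along its y) and 43 mm high; on top, centred, a plain round open neck of 34 outer and 26 inner diameter rises 19 to the rim at 62; the hole ends at 43. Origin: centre of the underside, z up.
- jar_oblong_mouth (a point): Centre of the oblong jar's mouth, at rim height (62 above its underside); axes as the jar's.
- stopper_oblong: Stopper that fits the oblong jar, standing loose on its cork: a tapered cork plug 16 long, 18 diameter at the foot and 24 at the top, under a round wooden cap 38 diameter and 14 thick (30 high in all), about 43 g. Origin: centre of the cork's foot, z up. Home in the neck, the cap rests on the rim and the origin lies 46 above the jar's underside.
- nest_oblong_floor (a point): Centre of the floor of the fixed wooden nest for the oblong jar, on the carrying board, 16 above the table. The pocket is a rectangle 75 (along its x) x 55 (along its y), 12 deep, with a white floor inside a 6 thick wooden fence; open on top; x, y axes along the pocket's.
- board: Plywood carrying board, fixed, 250 x 250 x 12, origin at the centre of its underside; the four nests stand on it in a 2 x 2 pattern 115 apart, each slightly turned; which nest is where varies.
- sponge: Bystander: yellow sponge block 65 x 45 x 25 lying among the jars and stoppers. Origin: centre of the underside.
- tile: Bystander: terracotta test tile 70 x 50 x 10 lying flat among the jars and stoppers. Origin: centre of the underside.
- pot: Bystander: small grey closed pot, 56 diameter, 60 high, between the robot and the board. Origin: centre of the underside.
Mind the look-alikes: they are no part of the job. Leave any blue look-alike of the jar_hex alone. Leave any white look-alike of the stopper_oblong alone.

How it is judged:
At the end, for the whole second after the job is handed in: Every jar present stands in the nest of its own shape (centre within 6 mm, base within 3 mm of the nest's floor, upright within 0.06 rad, at rest), with its own stopper in its neck (centred within 4 mm, straight within 0.12 rad, cap within 2.5 mm of the rim) (horizontal distance between jar_square and nest_square_floor below 0.006 m and z of jar_square in the frame of nest_square_floor below 0.003 m and angle between each of jar_square, jar_round, jar_hex, jar_oblong's own z axis and vertical below 0.06 rad and linear speed of each of jar_square, jar_round, jar_hex, jar_oblong below 0.02 m/s and z of stopper_square in the frame of jar_square_mouth between -0.019 and -0.0135 m and horizontal distance between stopper_square and jar_square_mouth below 0.004 m and angle between the z axis of stopper_square and the z axis of jar_square, either way round below 0.12 rad and horizontal distance between jar_round and nest_round_floor below 0.006 m and z of jar_round in the frame of nest_round_floor below 0.003 m and z of stopper_round in the frame of jar_round_mouth between -0.019 and -0.0135 m and horizontal distance between stopper_round and jar_round_mouth below 0.004 m and angle between the z axis of stopper_round and the z axis of jar_round, either way round below 0.12 rad and horizontal distance between jar_hex and nest_hex_floor below 0.006 m and z of jar_hex in the frame of nest_hex_floor below 0.003 m and z of stopper_hex in the frame of jar_hex_mouth between -0.019 and -0.0135 m and horizontal distance between stopper_hex and jar_hex_mouth below 0.004 m and angle between the z axis of stopper_hex and the z axis of jar_hex, either way round below 0.12 rad and horizontal distance between jar_oblong and nest_oblong_floor below 0.006 m and z of jar_oblong in the frame of nest_oblong_floor below 0.003 m and z of stopper_oblong in the frame of jar_oblong_mouth between -0.019 and -0.0135 m and horizontal distance between stopper_oblong and jar_oblong_mouth below 0.004 m and angle between the z axis of stopper_oblong and the z axis of jar_oblong, either way round below 0.12 rad); the robot touches nothing.
It fails at once if the sponge is shifted by more than 50 mm (distance of sponge from where it was at the start of the episode above 0.05 m).
It fails at once if the tile is shifted by more than 50 mm (distance of tile from where it was at the start of the episode above 0.05 m).
It fails at once if the pot is shifted by more than 50 mm (distance of pot from where it was at the start of the episode above 0.05 m).
Of jar_square, jar_round, jar_hex, jar_oblong only 3 to 4 are there at a start; the rules pass over those that are not, and their reading is None.
At some moment in a run one of jar_square, jar_round, jar_hex, jar_oblong may be knocked a few centimetres aside while the robot is not near it.
It also fails if it takes over 210 s, if anything falls off the work surface, if the arm or the gripper's body presses on something with over 40 N, if the wrist force passes 120 N, or if a joint passes its speed limit or range.

ROBOT

A 6-joint arm with a two-finger parallel gripper is mounted at the origin on the work surface. World frame = base frame: x ahead of the robot, y to its left, z up, the work surface at z = 0. Lengths are in m, angles in rad, forces in N, time in s.
With the tool pointing down it reaches from about 0.225 to 0.875 m from the base axis. Payload 3.4 kg.
Tool frame: the origin (TCP) lies midway between the tips of the shut fingers; the grasp point (between the pads) lies 19 mm behind it; z points along the fingers, y is the line along which they close (so a half turn about z gives the same grasp; the last joint's range is limited). The gripper opens to 85 mm and grips with 20 to 120 N. Pads are 22 mm wide; open, the fingers measure 114 mm over their backs; the gripper's body (76 mm by 85 mm) begins 54 mm behind the grasp point. The pads swing forward as they close: fully open they stand 13 mm farther back than shut.
Start: joints at [-1.285, 0.276, 1.505, -0, 1.361, -0.121], TCP at [0.228, -0.528, 0.231] pointing down, gripper open.
Joint ranges: [-2.89, 2.89], [-0.75, 2.08], [0.22, 2.7], [-1.18, 4.32], [0.11, 2.71], [-2.7, 2.7]. Speed limits (rad/s): [2.57, 2.57, 3.14, 3.14, 3.14, 3.14].

INTERFACE

Orientations are given as a rotation vector (axis times angle).
In Python, from bench import * gives the robot as it stands.
- The arm moves only by the tool apply_moves, never from a script. Its arguments are lists of equal length, an entry for each row: "delta_pos": the shift along the world's x, y, z in cm, a list of three; "delta_rot": the turn, a rotation vector about the world's x, y, z in rad, a list of three. In form: {"delta_pos": [[x, y, z], ...], "delta_rot": [[wx, wy, wz], ...]}. A call has 1 to 8 rows; each row shifts and turns the commanded pose from where the row before left it; what a row does not reach is not made up. A row lasts 1/8 s, in which the tool goes at most 62.5 mm and 10.7 degrees, less where a joint would pass 70% of its speed; a pose out of reach is approached as far as the arm can. A call with a gripper value outside its range is refused whole. "grip" is the finger opening in cm, from 0 to 8.54, set as the call begins (left out, the last holds). The fingers move at their own pace and stop on an object; the grip force is fixed at half the most. Time passes only in rows, so rows that do not move let the fingers close. It gives the time, the measured TCP pose, the force, the opening and the grip force at its end, in the units of the state.
- state(): the state, without advancing time (a new reading comes with each control period).
- read_camera(name): name is "scene" or "top" or "wrist"; returns the picture (420x560x3 uint8, red, green, blue); there is no depth.
- camera_info(name): a dict with "K" (3x3 intrinsics, pixels), "rvec" (rotation vector, rad) and "tvec" (3), from world to camera coordinates, as OpenCV has them; the wrist camera has in their place "hand_eye" (4x4, takes a point from camera to tool coordinates, whose origin is the TCP and whose axes are the flange's). Camera axes: x right, y down, z forward; pixel columns grow to the right and rows downward; lengths in m; the calibration is good to about 2 mm. A picture is of the moment at which its call begins: read the wrist's pose just before it. camera_info takes no time and is no camera call.
- sign_off(): hands the job in; it is judged then, once.
The state is a dict: "time_s": time; "joints": joint angles; "joint_vel": joint speeds; "joint_efforts": joint torques, N m; "ee_pos": TCP position; "tool_rot": TCP orientation; "contact_force": force on the tool from outside, world axes, zero at the start; "ft_torque": the same for the moment, N m; "gripper_width": finger opening in m; "grip_force": force on a finger pad.
Only numpy, scipy, OpenCV 4.12 (cv2) and the standard library are available. Lean on these libraries where they do the work, as an engineer would, in place of code of your own. Each camera call takes 0.05 s, during which the arm holds its last target. There are 200 camera calls.

## Working session

There is one attempt and no reset: what is moved stays moved. The work goes in short steps, Python scripts to look and compute and a tool call to move; the robot and the scene stay as the last step left them, time stands still between calls to the robot, and variables do not carry over. Pictures are saved under pics/ and viewed, at most 14 in all, crops included, and the job is handed in when it is done.

Besides the shell and the picture viewer there is one more tool, called after "Call:" as name(argument=value, ...), one argument or row to a line, values as JSON. apply_moves: Moves the arm, as the interface text tells. Its arguments: {"type":"object","properties":{"delta_pos":{"type":"array","items":{"type":"array","items":{"type":"number"}}},"delta_rot":{"type":"array","items":{"type":"array","items":{"type":"number"}}},"grip":{"type":"number"}},"required":["delta_pos","delta_rot"]}

```bash
mkdir -p pics; cat > h.py <<'E'
from bench import *
import numpy as np, cv2
from scipy.spatial.transform import Rotation as R
def cam(name):
    c=camera_info(name); K=np.array(c["K"])
    if "hand_eye" in c:
        s=state(); T=np.eye(4); T[:3,:3]=R.from_rotvec(s["tool_rot"]).as_matrix(); T[:3,3]=s["ee_pos"]
        M=T@np.array(c["hand_eye"]); return K,M[:3,:3],M[:3,3]
    Rm=R.from_rotvec(np.ravel(c["rvec"])).as_matrix(); return K,Rm.T,-Rm.T@np.ravel(c["tvec"])
def ray(C,uv,z):
    K,A,o=C; uv=np.atleast_2d(uv).astype(float)
    d=(A@np.linalg.inv(K)@np.c_[uv,np.ones(len(uv))].T).T
    return o+d*((z-o[2])/d[:,2])[:,None]
def proj(C,p):
    K,A,o=C; q=(K@A.T@(np.atleast_2d(p)-o).T).T; return q[:,:2]/q[:,2:]
def save(n,im,s=1):
    cv2.imwrite(f"pics/{n}.png",cv2.resize(im[:,:,::-1],None,fx=s,fy=s,interpolation=cv2.INTER_CUBIC))
E
python3 - <<'E'
from h import *
for n in("top","scene"):
    im=read_camera(n); np.save(n+".npy",im); save(n,im,1.4); C=cam(n); print(n,C[0],C[1],C[2])
print(camera_info("wrist")); print(state())
E
```

```text
top [[517.02889595   0.         282.01483949]
 [  0.         517.02889595 208.03335166]
 [  0.           0.           1.        ]] [[-2.23194252e-02 -9.78916791e-01  2.03036352e-01]
 [-9.99750482e-01  2.20378535e-02 -3.64777643e-03]
 [-9.03615787e-04 -2.03067107e-01 -9.79164406e-01]] [0.32852367 0.01691346 1.29060886]
scene [[389.67537129   0.         280.59173241]
 [  0.         389.67537129 210.61935755]
 [  0.           0.           1.        ]] [[-0.20860385  0.69771046 -0.68533535]
 [ 0.97790633  0.1390951  -0.1560505 ]
 [-0.01355127 -0.70274652 -0.71131125]] [1.37075291 0.20694927 0.93412681]
{'K': array([[303.26288814,   0.        , 275.48737446],
       [  0.        , 303.26288814, 207.78932905],
       [  0.        ,   0.        ,   1.        ]]), 'hand_eye': array([[-2.67406430e-04, -9.57696463e-01, -2.87780148e-01,
         7.39266203e-02],
       [ 9.99999937e-01, -3.23413565e-04,  1.47076212e-04,
         3.56393784e-04],
       [-2.33926371e-04, -2.87780090e-01,  9.57696489e-01,
        -1.42626660e-01],
       [ 0.00000000e+00,  0.00000000e+00,  0.00000000e+00,
         1.00000000e+00]])}
{'time_s': 0.1, 'joints': array([-1.28499562e+00,  2.76541701e-01,  1.50598460e+00,  1.66940055e-05,
        1.36072178e+00, -1.20952548e-01]), 'joint_vel': array([-0.00013667, -0.00139197, -0.0035896 , -0.00048497, -0.00143309,
       -0.00157408]), 'joint_efforts': array([ 2.08889862e-03, -4.17695439e+01, -2.46402472e+01,  2.67324253e-05,
        5.75185273e-03, -1.10021764e-05]), 'ee_pos': array([ 0.22738047, -0.52762507,  0.23052929]), 'tool_rot': array([-3.07522892e+00, -6.34192197e-01,  1.88433471e-04]), 'contact_force': array([-0.69607828,  0.88375091, -1.53378295]), 'ft_torque': array([ 0.00770511,  0.00378369, -0.03195528]), 'grip_force': 0.0, 'gripper_width': 0.08540990471919578}
```

View pics/top.png

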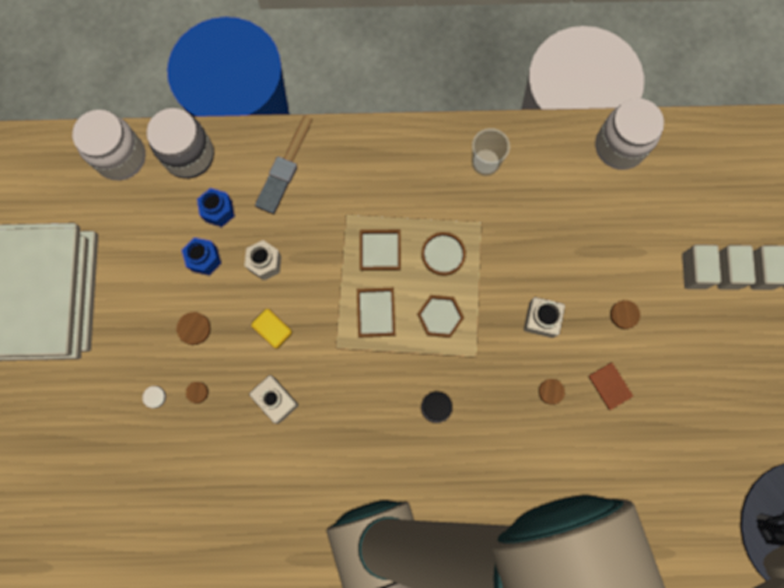

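View pics/scene.png

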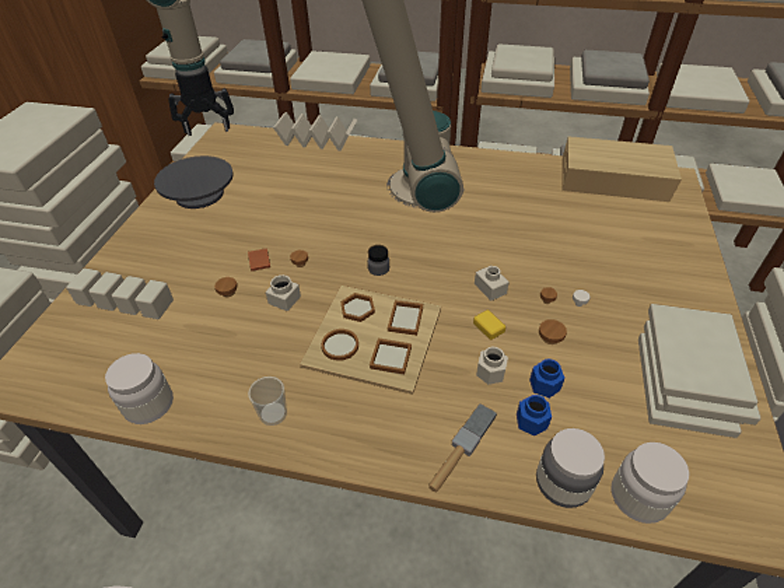

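Top view (1.4x): white jars are square (546,316), hex (262,259) and oblong (272,399); there is no round jar. The two blue jars and the white stopper (153,397) are look-alikes. Brown stoppers sit at (194,328), (197,392), (625,314) and (551,391). The nests are square (380,250), round (443,254), oblong (376,313) and hex (441,317). Next I measure them.

```bash
cat > m.py <<'E'
from h import *
def blobs(im,lo,hi,amin=60):
    hsv=cv2.cvtColor(im,cv2.COLOR_RGB2HSV); m=cv2.inRange(hsv,np.array(lo),np.array(hi))
    return m,[c for c in cv2.findContours(m,cv2.RETR_EXTERNAL,cv2.CHAIN_APPROX_NONE)[0] if cv2.contourArea(c)>amin]
WHITE=((0,0,150),(179,45,255)); 
def fit(C,c,z):
    """polygon contour -> world: min-area rect, circle, moments"""
    p=(ray(C,c.reshape(-1,2),z)[:,:2]*1000).astype(np.float32)
    M=cv2.moments(p.reshape(-1,1,2)); cen=np.array([M['m10'],M['m01']])/M['m00']
    return cen,cv2.minAreaRect(p),M['m00'],p
E
python3 - <<'E'
from m import *
im=np.load("top.npy"); C=cam("top")
hsv=cv2.cvtColor(im,cv2.COLOR_RGB2HSV)
for n,(u,v) in dict(st1=(194,328),st2=(197,392),st3=(625,314),st4=(551,391),wood=(300,360),board=(410,285),nestfl=(380,250),fence=(361,250),jar=(285,410),tile=(610,386),rim=(530,325)).items():
    print(n,hsv[int(v/1.4),int(u/1.4)])
for lo,hi,z in ((WHITE[0],WHITE[1],.016),((0,100,50),(13,255,150),.03)):
    m,cs=blobs(im,lo,hi)
    for c in cs:
        x,y,w,h=cv2.boundingRect(c)
        if w>60: continue
        cen,r,a,p=fit(C,c,z); print(np.round([x+w/2,y+h/2]),cen.round(1),"rect",np.round(r[1],1),round(r[2],1),"eqdiam",round(2*(abs(a)/np.pi)**.5,1))
E
```

```text
st1 [ 14 160 116]
st2 [ 14 159 114]
st3 [ 14 161 119]
st4 [ 14 159 117]
wood [ 18 121 154]
board [ 20 106 183]
nestfl [ 33  30 184]
fence [ 15 144 122]
jar [ 20  46 210]
tile [ 10 164 134]
rim [ 20  47 205]
[110. 284.] [415.  437.9] rect [34.5 31.8] 2.5 eqdiam 33.9
[314. 226.] [546.4 -67.3] rect [65.3 57.3] 82.9 eqdiam 58.8
[268. 224.] [556.   48.1] rect [72.5 53.9] 1.8 eqdiam 67.6
[552. 190.] [ 628.9 -675.1] rect [35.5 69. ] 82.8 eqdiam 52.5
[530. 189.] [ 629.4 -616.2] rect [42.2 66.3] 86.9 eqdiam 57.3
[506. 188.] [ 631. -554.] rect [42.4 68.1] 87.9 eqdiam 57.4
[317. 182.] [661.5 -76.9] rect [63.7 63.2] 88.2 eqdiam 63.5
[272. 179.] [670.5  38.5] rect [61.4 55.3] 88.7 eqdiam 65.6
[ 58. 211.] [610.5 573.4] rect [ 28.3 228.6] 88.5 eqdiam 54.1
[ 27. 207.] [616.9 660. ] rect [239.7 137.5] 0.9 eqdiam 194.9
[ 76. 104.] [869.3 532. ] rect [39.5 91.1] 36.7 eqdiam 32.0
[70. 94.] [912.7 567.3] rect [89.7 90.4] 88.7 eqdiam 89.9
[123.  94.] [912.6 427.4] rect [91.5 87.2] 1.9 eqdiam 89.7
[436. 276.] [ 414.7 -356.8] rect [68.  48.9] 28.1 eqdiam 62.6
```

```bash
python3 - <<'E'
from m import *
im=np.load("top.npy"); C=cam("top")
for lo,hi,z in (((15,30,165),(27,75,255),.043),((11,135,60),(16,255,135),.03)):
    m,cs=blobs(im,lo,hi)
    for c in cs:
        x,y,w,h=cv2.boundingRect(c)
        if w>60: continue
        cen,r,a,p=fit(C,c,z); print(np.round([x+w/2,y+h/2]),cen.round(1),"rect",np.round(r[0],1),np.round(r[1],1),round(r[2],1),"eqdiam",round(2*(abs(a)/np.pi)**.5,1))
E
```

```text
[420. 400.] [ 131.4 -291.6] rect [ 128.2 -291.5] [92.6 57.3] 14.5 eqdiam 74.4
[110. 284.] [413.1 430.8] rect [412.8 430.9] [34.9 34.2] 45.7 eqdiam 34.5
[194. 286.] [404.6 227. ] rect [404.6 226.9] [67.4 47.3] 41.4 eqdiam 61.5
[390. 226.] [ 538.3 -250.8] rect [ 538.8 -251.1] [55.5 56.3] 75.5 eqdiam 59.8
[186. 184.] [654.8 249.7] rect [655.1 249.8] [59.2 54.8] 0.6 eqdiam 56.2
[348. 112.] [ 835.5 -161.6] rect [ 836.1 -161.2] [33.2 19.1] 88.7 eqdiam 24.2
[141. 280.] [420.1 359.3] rect [420.4 359.3] [35.1 34.9] 45.4 eqdiam 35.3
[394. 280.] [ 407.4 -254. ] rect [ 407.3 -254.6] [43.6 40.8] 88.7 eqdiam 42.4
[138. 234.] [532.3 369.1] rect [532.6 369.8] [55.5 56.7] 1.7 eqdiam 56.2
[446. 225.] [ 539.7 -392.6] rect [ 539.3 -392.3] [50.3 47.7] 88.7 eqdiam 49.5
[315. 226.] [544.6 -66.6] rect [544.4 -67. ] [77.2 71.8] 82.3 eqdiam 72.8
[272. 178.] [668.1  38.2] rect [668.   38.4] [70.9 73. ] 88.7 eqdiam 80.9
```

Call:
apply_moves(
  delta_pos=[
    [3, 3, 0.5],
    [3, 3, 0.5],
    [3, 3, 0.5],
    [3, 3, 0.5],
    [3, 3, 0.5],
    [3, 3, 0.5],
    [3, 3, 0.5],
    [3, 3, 0.5],
  ],
  delta_rot=[
    [0, 0, -0.05],
    [0, 0, -0.05],
    [0, 0, -0.05],
    [0, 0, -0.05],
    [0, 0, -0.05],
    [0, 0, -0.05],
    [0, 0, -0.05],
    [0, 0, -0.05],
  ],
)

```text
time_s: 1.1
ee_pos: [0.4682, -0.2869, 0.271]
tool_rot: [-3.141, -0.008, 0.001]
contact_force: [0.5, 0.2, -0.1]
gripper_width: 0.0855
grip_force: 0.0
```

Call:
apply_moves(
  delta_pos=[
    [2, 4, 0],
    [2, 4, 0],
    [2, 4, 0],
    [0, 1, 0],
    [0, 0, 0],
  ],
  delta_rot=[
    [0, 0, 0],
    [0, 0, 0],
    [0, 0, 0],
    [0, 0, 0],
    [0, 0, 0],
  ],
)

```text
time_s: 1.72
ee_pos: [0.5271, -0.1578, 0.2711]
tool_rot: [3.141, 0.013, -0.002]
contact_force: [-0.1, -0.5, 0.4]
gripper_width: 0.0853
grip_force: 0.0
```

```bash
cat > w.py <<'E'
from m import *
def shot(n,s=1.4):
    C=cam("wrist"); im=read_camera("wrist"); np.savez(n,im=im,K=C[0],A=C[1],o=C[2]); save(n,im,s)
    return C,im
def load(n):
    d=np.load(n+".npz"); return (d["K"],d["A"],d["o"]),d["im"]
def pr(C,im,lo,hi,z,amin=300):
    m,cs=blobs(im,lo,hi,amin)
    for c in cs:
        x,y,w,h=cv2.boundingRect(c)
        if w>150 or x<2 or x+w>557 or y<2 or y+h>417: continue
        cen,r,a,p=fit(C,c,z); print(np.round([x+w/2,y+h/2]),cen.round(1),"rect",np.round(r[0],1),np.round(r[1],1),round(r[2],1),"eqd",round(2*(abs(a)/np.pi)**.5,1))
def st():
    s=state(); M=R.from_rotvec(s["tool_rot"]).as_matrix()
    print("t",round(s["time_s"],2),"p",(s["ee_pos"]*1000).round(1),"ytool deg",np.degrees(np.arctan2(M[1,1],M[0,1])).round(2),"z",M[:,2].round(3),"F",s["contact_force"].round(1),"w",round(s["gripper_width"]*1000,1),"g",round(s["grip_force"],1),"j",s["joints"].round(2))
E
python3 - <<'E'
from w import *
st(); C,im=shot("w1")
pr(C,im,(15,15,150),(45,75,255),.016)
E
```

```text
t 1.73 p [ 527.1 -157.8  271.1] ytool deg -89.53 z [-0.001 -0.    -1.   ] F [-0.1 -0.5  0.4] w 85.3 g 0.0 j [-0.42  0.22  1.49 -0.    1.44  1.15]
[350. 168.] [ 535.6 -255.5] rect [ 535.4 -256.6] [62.7 60.3] 74.8 eqd 66.8
[205. 160.] [546.3 -64.5] rect [546.3 -64.4] [68.1 58.4] 22.8 eqd 61.4
[114. 151.] [556.2  51.9] rect [556.2  51.9] [73.3 49. ] 0.8 eqd 66.6
[207.  62.] [662.  -74.2] rect [661.9 -74.2] [66.  67.9] 88.2 eqd 66.9
[108.  52.] [671.5  42.2] rect [671.5  42.3] [57.4 61.9] 89.3 eqd 66.0
```

View pics/w1.png

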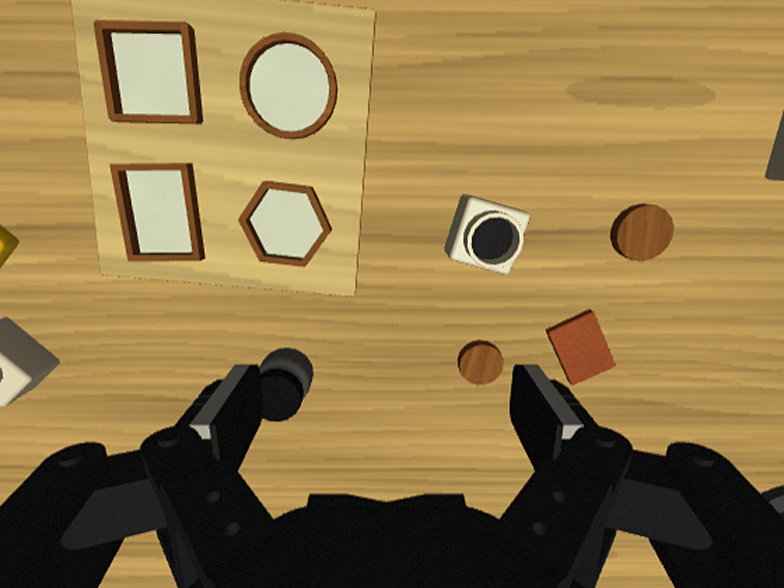

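Wrist view w1 (1.4x): nests at upper left (oblong (160,212), hex (285,223), square (153,75), round (288,85)), square jar (490,238), large stopper (642,232) and hex stopper (481,362). I'll centre the camera over the board to get the nest poses.

Call:
apply_moves(
  delta_pos=[
    [0.8, 4.8, 0],
    [0, 4.8, 0],
    [0, 4.8, 0],
    [0, 0, 0],
    [0, 0, 0],
  ],
  delta_rot=[
    [0, 0, 0],
    [0, 0, 0],
    [0, 0, 0],
    [0, 0, 0],
    [0, 0, 0],
  ],
)

```text
time_s: 2.4
ee_pos: [0.5355, -0.0156, 0.2714]
tool_rot: [3.14, 0.009, 0.0]
contact_force: [-0.4, -0.8, -0.2]
gripper_width: 0.0853
grip_force: 0.0
```

```bash
cat >> w.py <<'E'
def corr(C,cen,half,zt,zf):
    o=C[2]*1000; out=[]
    for i in (0,1):
        lo=cen[i]-half-o[i]; hi=cen[i]+half-o[i]; k=(zt-zf)/(o[2]-zt)
        # wall on camera side hides floor
        dlo=max(lo,0)*k; dhi=max(-hi,0)*k
        out.append(cen[i]-dlo/2+dhi/2)
    return np.array(out)
E
python3 - <<'E'
from w import *
st(); C,im=shot("w2")
print(C[2])
m,cs=blobs(im,(22,10,150),(60,50,255),800)
for c in cs:
    x,y,w,h=cv2.boundingRect(c)
    if w>150 or x<2 or x+w>557: continue
    cen,r,a,p=fit(C,c,16)if 0 else fit(C,c,.016)
    ap=cv2.approxPolyDP(p.reshape(-1,1,2),5,True)[:,0]
    e=np.roll(ap,-1,0)-ap
    print((x+w//2,y+h//2),cen.round(1),corr(C,cen,31,28,16).round(1),np.round(r[1],1),round(r[2],1),"edges",[(round(float(np.hypot(*q))),round(float(np.degrees(np.arctan2(q[1],q[0]))),1)) for q in e])
E
```

```text
t 2.4 p [535.5 -15.6 271.4] ytool deg -89.67 z [ 0.    -0.001 -1.   ] F [-0.4 -0.8 -0.2] w 85.3 g 0.0 j [-0.16  0.2   1.51 -0.    1.43  1.41]
[ 0.60954564 -0.01522102  0.41398536]
(313, 167) [546.3 -65.8] [546.8 -65.5] [66.9 59.3] 83.3 edges [(34, 143.5), (33, -157.7), (34, -96.7), (37, -32.1), (30, 24.0), (34, 83.9)]
(225, 158) [556.3  49.7] [556.6  49.2] [73.1 53.1] 0.9 edges [(72, -179.3), (52, -89.7), (73, 0.7), (52, 91.7)]
(325, 71) [661.9 -75.5] [661.6 -75.1] [66.6 67.9] 0.3 edges [(21, 131.0), (29, 176.8), (22, -140.6), (30, -96.4), (28, -43.1), (23, 1.5), (30, 46.8), (24, 92.9)]
(229, 62) [671.4  40.3] [670.9  39.9] [61.7 61.6] 89.1 edges [(61, 178.7), (61, -90.8), (60, 0.3), (60, 88.3)]
```

Call:
apply_moves(
  delta_pos=[
    [-1.4, -4.8, 0],
    [-1.4, -4.8, 0],
    [-1.4, -4.8, 0],
    [-1.4, -4.8, 0],
    [-1.4, -4.8, 0],
    [0, 0, 0],
    [0, 0, 0],
  ],
  delta_rot=[
    [0, 0, 0],
    [0, 0, 0],
    [0, 0, 0],
    [0, 0, 0],
    [0, 0, 0],
    [0, 0, 0],
    [0, 0, 0],
  ],
)

```text
time_s: 3.32
ee_pos: [0.4649, -0.2551, 0.2711]
tool_rot: [-3.141, -0.006, 0.0]
contact_force: [-0.1, 0.3, 0.3]
gripper_width: 0.0856
grip_force: 0.0
```

```bash
cat >> w.py <<'E'
def jar(C,im,near=None):
    """body (white outer contour @.043) and dark hole @.062"""
    hsv=cv2.cvtColor(im,cv2.COLOR_RGB2HSV)
    w=cv2.inRange(hsv,(10,10,150),(40,85,255))
    for c in cv2.findContours(w,cv2.RETR_EXTERNAL,cv2.CHAIN_APPROX_NONE)[0]:
        if cv2.contourArea(c)<800: continue
        x,y,ww,h=cv2.boundingRect(c)
        if ww>150: continue
        f=np.zeros_like(w); cv2.drawContours(f,[c],-1,255,-1)
        d=cv2.bitwise_and(f,cv2.inRange(hsv,(0,0,0),(179,255,90)))
        d=cv2.morphologyEx(d,cv2.MORPH_OPEN,np.ones((3,3)))
        hs=[q for q in cv2.findContours(d,cv2.RETR_EXTERNAL,cv2.CHAIN_APPROX_NONE)[0] if cv2.contourArea(q)>80]
        if not hs: continue
        q=max(hs,key=cv2.contourArea); hc,hr,ha,_=fit(C,q,.062); _,hr43,_,_=fit(C,q,.043)
        cen,r,a,p=fit(C,c,.043)
        ap=cv2.approxPolyDP(p.reshape(-1,1,2),4,True)[:,0]; e=np.roll(ap,-1,0)-ap
        print((x+ww//2,y+h//2),"hole",hc.round(1),np.round(hr[1],1),"body",cen.round(1),np.round(r[0],1),np.round(r[1],1),round(r[2],1),"edges",[(round(float(np.hypot(*k))),round(float(np.degrees(np.arctan2(k[1],k[0]))),1)) for k in e])
def caps(C,im,z=.03):
    pr(C,im,(9,125,50),(16,255,160),z,300)
E
python3 - <<'E'
from w import *
st(); C,im=shot("w3"); print(C[2]); jar(C,im); caps(C,im)
E
```

```text
t 3.33 p [ 464.9 -255.1  271.1] ytool deg -89.77 z [-0.     0.001 -1.   ] F [-0.1  0.3  0.3] w 85.6 g 0.0 j [-0.63  0.19  1.53  0.    1.43  0.93]
[ 0.53899116 -0.25506705  0.413745  ]
(271, 115) hole [ 539.6 -249.2] [37.2 38.9] body [ 539.8 -249.3] [ 539.8 -249.3] [56.3 56.6] 74.9 edges [(54, 165.0), (55, -105.9), (55, -13.8), (53, 75.1)]
[275. 217.] [ 410.8 -254.1] rect [ 411.1 -253.9] [43.9 45.5] 65.6 eqd 43.8
[352. 206.] [ 425.1 -357.3] rect [ 425.4 -356.3] [68.4 47.2] 28.3 eqd 59.9
[390. 114.] [ 542.1 -392.4] rect [ 542.  -392.4] [51.  49.4] 7.5 eqd 49.9
[121. 109.] [546.2 -67.8] rect [546.4 -68.1] [84.8 71.6] 83.1 eqd 75.8
```

View pics/w3.png

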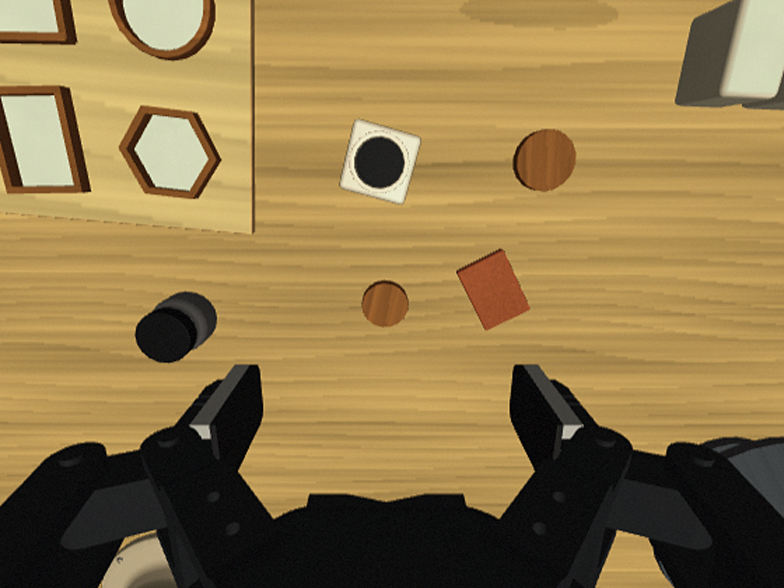

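Wrist view w3 (1.4x): square jar top centred at (380,161), turned about -15°. The 51 mm square stopper is at (545,160) and the 45 mm hex stopper at (385,304), with the tile clear of both. I'll pick the square jar.

Call:
apply_moves(
  delta_pos=[
    [3.74, 0.3, -2],
    [3.74, 0.29, -2],
    [0, 0, -5],
    [0, 0, -5],
    [0, 0, -5],
    [0, 0, -4.5],
    [0, 0, -2.4],
    [0, 0, 0],
  ],
  delta_rot=[
    [0, 0, -0.132],
    [0, 0, -0.132],
    [0, 0, 0],
    [0, 0, 0],
    [0, 0, 0],
    [0, 0, 0],
    [0, 0, 0],
    [0, 0, 0],
  ],
)

```text
time_s: 4.38
ee_pos: [0.5392, -0.2462, 0.0105]
tool_rot: [-3.114, 0.4, 0.007]
contact_force: [0.2, 0.3, 0.5]
gripper_width: 0.0856
grip_force: 0.0
```

Call:
apply_moves(
  delta_pos=[
    [0, 0, 0],
    [0, 0, 0],
    [0, 0, 0],
    [0, 0, 0],
    [0, 0, 0],
  ],
  delta_rot=[
    [0, 0, 0],
    [0, 0, 0],
    [0, 0, 0],
    [0, 0, 0],
    [0, 0, 0],
  ],
  grip=3,
)

```text
time_s: 5.0
ee_pos: [0.5418, -0.2488, 0.0143]
tool_rot: [3.114, -0.403, 0.006]
contact_force: [0.3, 0.3, 7.1]
gripper_width: 0.0572
grip_force: 66.6
```

```bash
python3 - <<'E'
from w import *
st()
E
```

```text
t 5.0 p [ 541.8 -248.8   14.3] ytool deg -104.73 z [ 0.004 -0.002 -1.   ] F [0.3 0.3 7.1] w 57.2 g 66.6 j [-0.55  0.5   1.75  0.    0.89  1.28]
```

Call:
apply_moves(
  delta_pos=[
    [0, 0, 3],
    [0, 0, 5],
    [2.19, 4.82, 0],
    [2.19, 4.82, 0],
    [2.19, 4.82, 0],
    [2.19, 4.82, 0],
    [2.18, 4.82, 0],
    [2.18, 4.81, 0],
  ],
  delta_rot=[
    [0, 0, 0],
    [0, 0, 0],
    [0, 0, 0.041],
    [0, 0, 0.041],
    [0, 0, 0.041],
    [0, 0, 0.041],
    [0, 0, 0.041],
    [0, 0, 0.041],
  ],
)

```text
time_s: 6.0
ee_pos: [0.6716, 0.0425, 0.0922]
tool_rot: [3.141, -0.016, -0.001]
contact_force: [1.1, -1.0, -1.6]
gripper_width: 0.0569
grip_force: 65.4
```

Call:
apply_moves(
  delta_pos=[
    [0, 0, 0],
    [0, 0, 0],
    [0, 0, 0],
  ],
  delta_rot=[
    [0, 0, 0],
    [0, 0, 0],
    [0, 0, 0],
  ],
)

```text
time_s: 6.38
ee_pos: [0.6708, 0.0396, 0.0922]
tool_rot: [3.141, -0.02, -0.002]
contact_force: [-0.3, -0.1, -2.3]
gripper_width: 0.0568
grip_force: 65.5
```

```bash
python3 - <<'E'
from w import *
st(); C,im=shot("w4"); st(); T=cam("top"); t=read_camera("top"); st(); hsv=cv2.cvtColor(t,cv2.COLOR_RGB2HSV)
print(proj(T,[[.654,.25,.05],[.405,.227,.05],[.6709,.0399,.1]]))
E
```

```text
t 6.38 p [670.8  39.6  92.2] ytool deg -90.72 z [-0.001 -0.001 -1.   ] F [-0.3 -0.1 -2.3] w 56.8 g 65.5 j [-0.04  0.51  1.48 -0.    1.15  1.54]
t 6.42 p [670.9  39.5  92.3] ytool deg -90.74 z [-0.001 -0.    -1.   ] F [ 0.3 -0.8 -2.6] w 56.7 g 65.5 j [-0.04  0.51  1.48 -0.    1.15  1.54]
t 6.47 p [671.1  39.6  92.4] ytool deg -90.74 z [-0. -0. -1.] F [ 0.3 -0.2 -2.8] w 57.0 g 65.5 j [-0.04  0.51  1.48 -0.    1.15  1.54]
[[185.40595431 183.17113518]
 [193.44652039 284.43740534]
 [269.64758135 169.157652  ]]
```

View pics/w4.png

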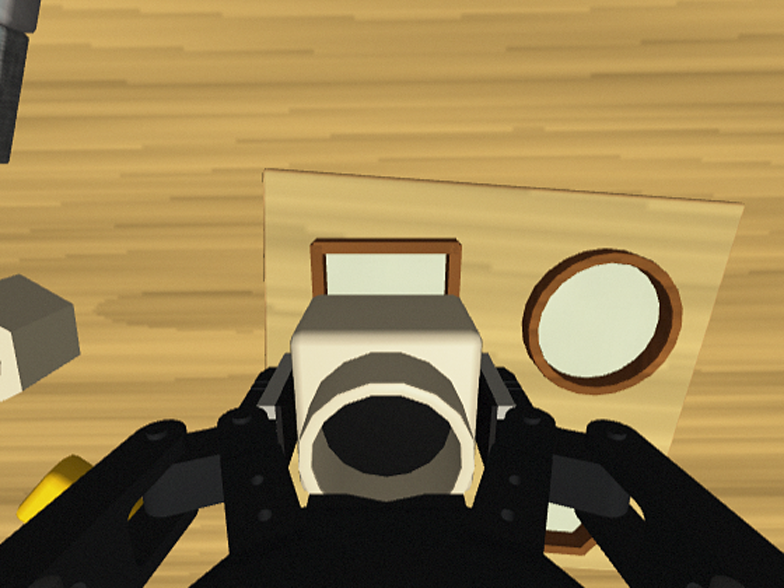

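Wrist view w4 (1.4x): the jar is held with its front bottom edge at row 295 and front top edge at row 333. The square nest lies straight ahead, between columns 312 and 461. I'll check the hand offset.

```bash
python3 - <<'E'
from w import *
C,im=load("w4")
c=195
for col in (250,275,300):
    g=im[140:320,col].astype(int).mean(1); d=np.diff(g); i=np.argsort(-abs(d))[:8]; print(col,sorted((int(k)+140,int(d[k])) for k in i))
for v,z in ((210.5,.078),(238,.121),(180,.016)): print(v,z,ray(C,[[276,v]],z).round(4))
print(ray(C,[[295/1.4,345/1.4],[478/1.4,345/1.4]],.121).round(4), ray(C,[[327/1.4,270/1.4],[446/1.4,270/1.4]],.016).round(4))
E
```

```text
250 [(169, -75), (180, 82), (209, -68), (210, -58), (256, -78), (278, 59), (286, -62), (287, -104)]
275 [(169, -77), (180, 84), (209, -65), (250, -65), (251, -74), (273, 88), (281, -90), (282, -101)]
300 [(169, -77), (180, 86), (209, -65), (255, -66), (256, -75), (277, 93), (286, -105), (287, -106)]
210.5 0.078 [[0.6961 0.0389 0.078 ]]
238 0.121 [[0.6979 0.0389 0.121 ]]
180 0.016 [[0.7002 0.0387 0.016 ]]
[[0.6945 0.0655 0.121 ]
 [0.6938 0.0123 0.121 ]] [[0.6909 0.0703 0.016 ]
 [0.6901 0.0072 0.016 ]]
```

Call:
apply_moves(
  delta_pos=[
    [0.07, 0, -2],
    [0, 0, -2],
    [0, 0, -0.8],
    [0, 0, -0.6],
    [0, 0, -0.4],
    [0, 0, -0.3],
    [0, 0, -0.2],
    [0, 0, 0],
  ],
  delta_rot=[
    [0, 0, 0],
    [0, 0, 0],
    [0, 0, 0],
    [0, 0, 0],
    [0, 0, 0],
    [0, 0, 0],
    [0, 0, 0],
    [0, 0, 0],
  ],
)

```text
time_s: 7.48
ee_pos: [0.6725, 0.0409, 0.0304]
tool_rot: [3.141, -0.017, 0.002]
contact_force: [-2.0, 0.1, 3.4]
gripper_width: 0.0566
grip_force: 66.0
```

```bash
python3 - <<'E'
from w import *
st()
E
```

```text
t 7.47 p [672.5  40.9  30.4] ytool deg -90.63 z [ 0.001 -0.    -1.   ] F [-2.   0.1  3.4] w 56.6 g 66.0 j [-0.04  0.57  1.54 -0.    1.02  1.54]
```

Call:
apply_moves(
  delta_pos=[
    [0, 0, 0],
    [0, 0, 0],
    [0, 0, 0],
    [0, 0, 3],
    [0, 0, 5],
    [-3, -2, 6],
    [-4, -3, 5],
    [0, 0, 0],
  ],
  delta_rot=[
    [0, 0, 0],
    [0, 0, 0],
    [0, 0, 0],
    [0, 0, 0],
    [0, 0, 0],
    [0, 0, 0],
    [0, 0, 0],
    [0, 0, 0],
  ],
  grip=8.5,
)

```text
time_s: 8.48
ee_pos: [0.6104, -0.0051, 0.212]
tool_rot: [3.14, -0.021, 0.012]
contact_force: [0.3, 0.7, 0.1]
gripper_width: 0.0851
grip_force: 0.0
```

```bash
cat >> w.py <<'E'
def hole(C,im,xy,z,D,rad=60):
    """dark neck hole near expected xy(mm): ellipse centre at height z (mm)"""
    u,v=proj(C,[[xy[0]/1e3,xy[1]/1e3,z/1e3]])[0]
    hsv=cv2.cvtColor(im,cv2.COLOR_RGB2HSV); m=cv2.inRange(hsv,(0,0,0),(179,255,90))
    for c in cv2.findContours(m,cv2.RETR_EXTERNAL,cv2.CHAIN_APPROX_NONE)[0]:
        if cv2.contourArea(c)<80: continue
        cen,r,a,p=fit(C,c,z/1e3)
        if np.hypot(*(cen-xy))<rad: print("hole",cen.round(1),np.round(r[1],1))
E
python3 - <<'E'
from w import *
st(); C,im=shot("w5"); print(C[2]); hole(C,im,(671,40),78,40)
jar(C,im)
E
```

```text
t 8.47 p [610.4  -5.1 212. ] ytool deg -90.75 z [ 0.008 -0.002 -1.   ] F [0.3 0.7 0.1] w 85.1 g 0.0 j [-0.12  0.34  1.47 -0.    1.33  1.46]
[ 0.6833274  -0.00601097  0.35514684]
hole [670.  40.] [36.4 38.8]
(26, 151) hole [665.2 227.1] [30.6 12.5] body [655.6 243.7] [654.4 247.3] [52.  62.6] 75.0 edges [(22, 112.6), (7, 165.0), (19, -115.4), (19, -175.9), (15, 128.3), (16, 85.6), (28, -117.6), (33, -62.6), (30, -3.1), (30, 54.4)]
(228, 133) hole [669.2  42.5] [38.5 41.1] body [670.1  41.8] [670.4  40.3] [64.8 59.3] 89.2 edges [(63, 90.9), (56, 179.2), (58, -89.8), (56, -0.8), (56, -175.5), (56, -1.5)]
```

View pics/w5.png

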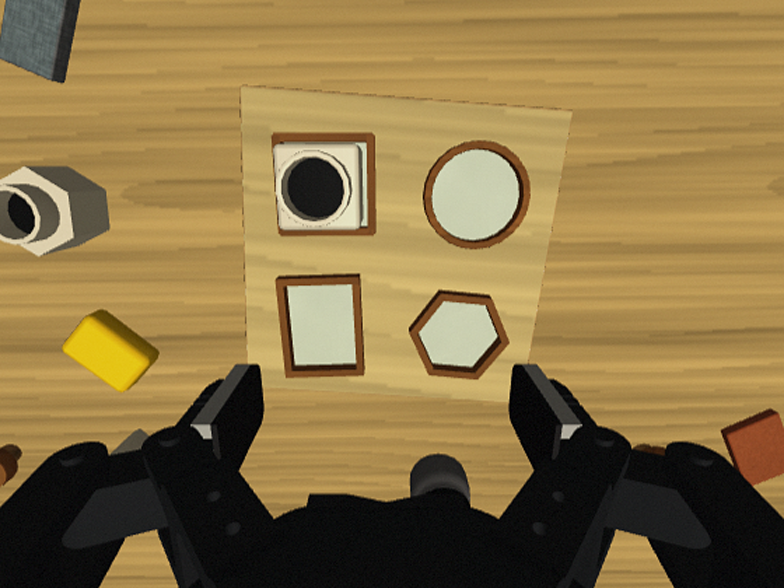

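Wrist view w5 (1.4x): the square jar is seated in its nest, hole at (315,188). Next is the square stopper; I'll take a view from above it.

Call:
apply_moves(
  delta_pos=[
    [-1.78, -4.84, 0],
    [-1.78, -4.84, 0],
    [-1.78, -4.84, 0],
    [-1.78, -4.84, 0],
    [-1.78, -4.84, 0],
    [-1.78, -4.84, 0],
    [-1.78, -4.84, 0],
    [-1.78, -4.84, 0],
  ],
  delta_rot=[
    [0, 0, 0],
    [0, 0, 0],
    [0, 0, 0],
    [0, 0, 0],
    [0, 0, 0],
    [0, 0, 0],
    [0, 0, 0],
    [0, 0, 0],
  ],
)

```text
time_s: 9.52
ee_pos: [0.4675, -0.3917, 0.2049]
tool_rot: [-3.139, 0.017, 0.002]
contact_force: [0.4, 0.3, 0.3]
gripper_width: 0.0848
grip_force: 0.0
```

Call:
apply_moves(
  delta_pos=[
    [0, 0, 0],
    [0, 0, 0],
  ],
  delta_rot=[
    [0, 0, 0],
    [0, 0, 0],
  ],
)

```text
time_s: 9.78
ee_pos: [0.4679, -0.3899, 0.2053]
tool_rot: [-3.139, 0.018, 0.002]
contact_force: [0.1, 0.7, 0.5]
gripper_width: 0.0847
grip_force: 0.0
```

```bash
python3 - <<'E'
from w import *
st(); C,im=shot("w6"); print(C[2]); caps(C,im)
E
```

```text
t 9.78 p [ 467.9 -389.9  205.3] ytool deg -90.65 z [-0.001  0.003 -1.   ] F [0.1 0.7 0.5] w 84.7 g 0.0 j [-0.81  0.34  1.47  0.    1.33  0.77]
[ 0.54210877 -0.39134704  0.34784243]
[159. 238.] [ 410.9 -256.2] rect [ 411.3 -256.3] [43.2 49.7] 43.9 eqd 45.5
[254. 224.] [ 425.8 -364.2] rect [ 426.6 -364.5] [67.  47.7] 28.1 eqd 60.2
[279. 116.] [ 542.  -393.3] rect [ 541.9 -393.4] [50.7 50.6] 33.0 eqd 50.0
```

Call:
apply_moves(
  delta_pos=[
    [3.7, -0.17, -3],
    [3.71, -0.17, -4],
    [0, 0, -5],
    [0, 0, -4],
    [0, 0, -2.5],
    [0, 0, -1.2],
    [0, 0, -0.5],
    [0, 0, 0],
  ],
  delta_rot=[
    [0, 0, 0],
    [0, 0, 0],
    [0, 0, 0],
    [0, 0, 0],
    [0, 0, 0],
    [0, 0, 0],
    [0, 0, 0],
    [0, 0, 0],
  ],
)

```text
time_s: 10.82
ee_pos: [0.5424, -0.3941, 0.0058]
tool_rot: [3.141, -0.017, 0.002]
contact_force: [-0.1, 0.9, -1.0]
gripper_width: 0.0848
grip_force: 0.0
```

Call:
apply_moves(
  delta_pos=[
    [0, 0, 0],
    [0, 0, 0],
    [0, 0, 0],
    [0, 0, 0],
    [0, 0, 0],
    [0, 0, 0],
  ],
  delta_rot=[
    [0, 0, 0],
    [0, 0, 0],
    [0, 0, 0],
    [0, 0, 0],
    [0, 0, 0],
    [0, 0, 0],
  ],
  grip=3,
)

```text
time_s: 11.58
ee_pos: [0.5425, -0.3948, 0.0066]
tool_rot: [3.14, -0.018, 0.003]
contact_force: [-0.9, -0.0, 5.6]
gripper_width: 0.0504
grip_force: 62.4
```

```bash
python3 - <<'E'
from w import *
st()
E
```

```text
t 11.57 p [ 542.5 -394.8    6.6] ytool deg -90.65 z [ 0.002 -0.002 -1.   ] F [-0.9 -0.   5.6] w 50.4 g 62.4 j [-0.73  0.59  1.58 -0.    0.97  0.85]
```

Call:
apply_moves(
  delta_pos=[
    [0, 0, 3],
    [0, 0, 4],
    [0.8, 2.7, 3.5],
  ],
  delta_rot=[
    [0, 0, 0],
    [0, 0, 0],
    [0, 0, 0],
  ],
)

```text
time_s: 11.95
ee_pos: [0.5495, -0.3687, 0.1112]
tool_rot: [3.14, -0.022, 0.001]
contact_force: [0.2, 0.2, 0.2]
gripper_width: 0.0501
grip_force: 62.3
```

Call:
apply_moves(
  delta_pos=[
    [1.5, 5.1, 0],
    [1.5, 5.1, 0],
    [1.5, 5.1, 0],
    [1.5, 5.1, 0],
    [1.5, 5.1, 0],
    [1.5, 5.1, 0],
    [1.5, 5.1, 0],
    [1.5, 5.1, 0],
  ],
  delta_rot=[
    [0, 0, 0],
    [0, 0, 0],
    [0, 0, 0],
    [0, 0, 0],
    [0, 0, 0],
    [0, 0, 0],
    [0, 0, 0],
    [0, 0, 0],
  ],
)

```text
time_s: 12.95
ee_pos: [0.6699, 0.0425, 0.1099]
tool_rot: [3.141, -0.018, -0.0]
contact_force: [0.8, 0.3, -0.6]
gripper_width: 0.0503
grip_force: 62.3
```

Call:
apply_moves(
  delta_pos=[
    [0, 0, 0],
    [0, 0, 0],
    [0, 0, 0],
  ],
  delta_rot=[
    [0, 0, 0],
    [0, 0, 0],
    [0, 0, 0],
  ],
)

```text
time_s: 13.32
ee_pos: [0.6694, 0.0395, 0.11]
tool_rot: [3.141, -0.02, -0.001]
contact_force: [0.3, -1.5, -1.2]
gripper_width: 0.0502
grip_force: 62.4
```

```bash
python3 - <<'E'
from w import *
st(); C,im=shot("w7"); st(); print(proj(C,[[.670,.040,.078],[.670,.0595,.078],[.670,.0205,.078]]))
E
```

```text
t 13.32 p [669.4  39.5 110. ] ytool deg -90.73 z [-0.001 -0.001 -1.   ] F [ 0.3 -1.5 -1.2] w 50.2 g 62.4 j [-0.04  0.5   1.46 -0.    1.18  1.54]
t 13.38 p [669.4  39.4 110.1] ytool deg -90.74 z [-0. -0. -1.] F [ 0.   0.1 -0.5] w 50.1 g 62.4 j [-0.04  0.5   1.46 -0.    1.18  1.54]
[[274.39289403 240.07247014]
 [243.01060207 240.451669  ]
 [305.79805632 239.69299493]]
```

View pics/w7.png

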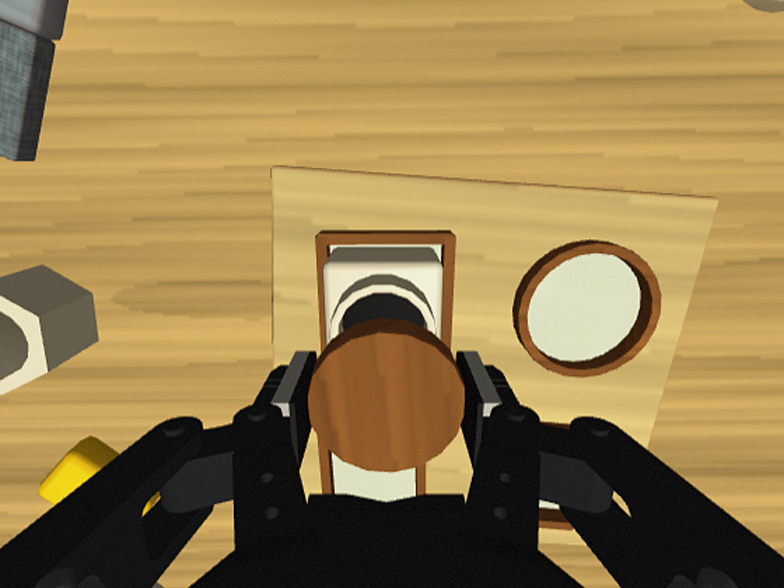

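Wrist view w7 (1.4x): the cap, spanning columns 308–465 and rows 318–470, is over the neck, whose hole spans columns 342–427. I'll compute both centres.

```bash
cat >> w.py <<'E'
def capheld(C,im,z):
    hsv=cv2.cvtColor(im,cv2.COLOR_RGB2HSV); m=cv2.inRange(hsv,(8,110,95),(17,255,190))
    m=cv2.morphologyEx(m,cv2.MORPH_OPEN,np.ones((9,9)))
    u,v=proj(C,[cam("wrist")[2]*0+np.r_[state()["ee_pos"][:2],z]])[0]
    for c in cv2.findContours(m,cv2.RETR_EXTERNAL,cv2.CHAIN_APPROX_NONE)[0]:
        if cv2.contourArea(c)<500 or cv2.pointPolygonTest(c,(float(u),float(v)),False)<0: continue
        cen,r,a,p=fit(C,c,z); (ex,ey),d,an=cv2.fitEllipse(p); print("cap",cen.round(1),"ell",round(ex,1),round(ey,1),np.round(d,1),"bbox",cv2.boundingRect(c))
E
python3 - <<'E'
from w import *
C,im=load("w7"); capheld(C,im,.1334)
g=im[:,274].astype(int).mean(1); d=np.diff(g); print([(k,int(d[k])) for k in range(160,240) if abs(d[k])>25])
print(proj(C,[[.670+.024,.04,.078],[.670+.020,.04,.078],[.670+.029,.04,.059]]))
E
```

```text
cap [669.4  39.4] ell 669.4 39.4 [49.8 50.2] bbox (220, 238, 112, 99)
[(163, -70), (164, -69), (166, 32), (173, 54), (174, 73), (175, -70), (176, -59), (186, 32), (187, 36), (194, -40), (195, -84), (196, -27), (202, 77), (203, 66), (207, -27), (208, -108), (209, -64), (237, 35)]
[[273.83197246 202.89478091]
 [273.92841183 209.28674885]
 [273.86639782 187.59992979]]
```

Call:
apply_moves(
  delta_pos=[
    [0.06, 0.06, -1.5],
    [0, 0, -1],
    [0, 0, -0.6],
    [0, 0, -0.4],
    [0, 0, -0.3],
    [0, 0, -0.3],
    [0, 0, -0.2],
    [0, 0, 0],
  ],
  delta_rot=[
    [0, 0, 0],
    [0, 0, 0],
    [0, 0, 0],
    [0, 0, 0],
    [0, 0, 0],
    [0, 0, 0],
    [0, 0, 0],
    [0, 0, 0],
  ],
)

```text
time_s: 14.38
ee_pos: [0.6706, 0.0416, 0.0686]
tool_rot: [3.141, -0.017, 0.002]
contact_force: [-1.2, 0.3, 5.3]
gripper_width: 0.0496
grip_force: 62.9
```

```bash
python3 - <<'E'
from w import *
st()
E
```

```text
t 14.38 p [670.6  41.6  68.6] ytool deg -90.63 z [ 0.001 -0.    -1.   ] F [-1.2  0.3  5.3] w 49.6 g 62.9 j [-0.04  0.53  1.51 -0.    1.1   1.54]
```

Call:
apply_moves(
  delta_pos=[
    [0, 0, -0.2],
    [0, 0, -0.1],
    [0, 0, 0],
  ],
  delta_rot=[
    [0, 0, 0],
    [0, 0, 0],
    [0, 0, 0],
  ],
)

```text
time_s: 14.75
ee_pos: [0.6707, 0.0416, 0.0685]
tool_rot: [3.141, -0.017, 0.004]
contact_force: [-4.8, -1.1, 17.3]
gripper_width: 0.05
grip_force: 63.8
```

Call:
apply_moves(
  delta_pos=[
    [0, 0, 0],
    [0, 0, 0],
    [0, 0, 0],
    [0, 0, 4],
    [-2, 4, 5],
    [-2, 5, 4],
    [-2, 5, 4],
    [-3, 5, 0],
  ],
  delta_rot=[
    [0, 0, 0],
    [0, 0, 0],
    [0, 0, 0],
    [0, 0, 0],
    [0, 0, 0],
    [0, 0, 0],
    [0, 0, 0],
    [0, 0, 0],
  ],
  grip=8.5,
)

```text
time_s: 15.75
ee_pos: [0.5864, 0.2237, 0.2286]
tool_rot: [-3.14, 0.019, -0.012]
contact_force: [0.5, 0.2, -2.1]
gripper_width: 0.085
grip_force: 0.0
```

Call:
apply_moves(
  delta_pos=[
    [0, 0, 0],
    [0, 0, 0],
    [0, 0, 0],
  ],
  delta_rot=[
    [0, 0, 0],
    [0, 0, 0],
    [0, 0, 0],
  ],
)

```text
time_s: 16.12
ee_pos: [0.585, 0.2208, 0.2245]
tool_rot: [3.141, -0.02, -0.001]
contact_force: [0.2, -0.3, 0.4]
gripper_width: 0.085
grip_force: 0.0
```

```bash
python3 - <<'E'
from w import *
st(); C,im=shot("w8"); print(C[2]); jar(C,im); capheld(C,im,.108); caps(C,im,.108)
E
```

```text
t 16.12 p [585.  220.8 224.5] ytool deg -90.72 z [-0.001 -0.001 -1.   ] F [ 0.2 -0.3  0.4] w 85.0 g 0.0 j [ 0.25  0.36  1.4  -0.    1.38  1.83]
[0.65917641 0.21976898 0.36710319]
(271, 324) hole [412.5 227.9] [20.4 10. ] body [407.3 228.7] [406.4 230. ] [68.7 52.7] 40.2 edges [(46, 133.1), (32, -136.1), (16, -163.1), (20, -118.3), (45, -47.6), (66, 42.6)]
(246, 120) hole [655.2 250.2] [29.1 30.8] body [655.4 251.1] [655.1 250.7] [55.9 63.4] 86.1 edges [(32, 113.3), (33, 176.1), (31, -125.2), (33, -63.2), (30, -4.9), (32, 54.5)]
[150. 227.] [564.3 335.5] rect [564.3 335.4] [46.9 45.5] 89.2 eqd 45.6
[517. 212.] [574.3   3.7] rect [574.   3.] [64.6 57.4] 26.1 eqd 59.3
[424. 205.] [581.   89.7] rect [581.1  90. ] [67.1 51.9] 1.0 eqd 65.2
```

View pics/w8.png

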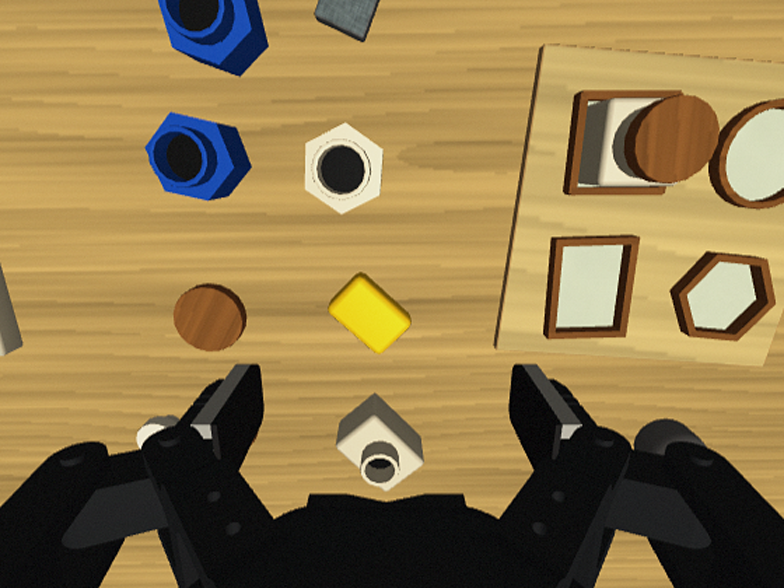

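Wrist view w8 (1.4x): the square stopper's cap sits on its jar. The candidate hex jars are blue (205,157), blue (195,10) and white (343,168). Only the white one is stoneware, so it is jar_hex, and this view shows it clearly. I'll grasp it.

Call:
apply_moves(
  delta_pos=[
    [3.5, 1.5, -2],
    [3.53, 1.46, -3],
    [0, 0, -5],
    [0, 0, -5],
    [0, 0, -3.5],
    [0, 0, -2],
    [0, 0, -0.75],
    [0, 0, 0],
  ],
  delta_rot=[
    [0, 0, -0.037],
    [0, 0, -0.036],
    [0, 0, 0],
    [0, 0, 0],
    [0, 0, 0],
    [0, 0, 0],
    [0, 0, 0],
    [0, 0, 0],
  ],
)

```text
time_s: 17.18
ee_pos: [0.6552, 0.2508, 0.0124]
tool_rot: [3.138, -0.134, -0.001]
contact_force: [-0.7, 0.9, -0.0]
gripper_width: 0.0851
grip_force: 0.0
```

Call:
apply_moves(
  delta_pos=[
    [0, 0, 0],
    [0, 0, 0],
    [0, 0, 0],
    [0, 0, 0],
    [0, 0, 0],
  ],
  delta_rot=[
    [0, 0, 0],
    [0, 0, 0],
    [0, 0, 0],
    [0, 0, 0],
    [0, 0, 0],
  ],
  grip=3,
)

```text
time_s: 17.8
ee_pos: [0.6559, 0.2518, 0.0144]
tool_rot: [-3.138, 0.132, -0.005]
contact_force: [-0.0, -0.8, 6.7]
gripper_width: 0.055
grip_force: 66.2
```

```bash
python3 - <<'E'
from w import *
st()
E
```

```text
t 17.8 p [655.9 251.8  14.4] ytool deg -94.82 z [ 0.003  0.001 -1.   ] F [-0.  -0.8  6.7] w 55.0 g 66.2 j [ 0.27  0.62  1.49 -0.    1.03  1.92]
```

Call:
apply_moves(
  delta_pos=[
    [0, 0, 3],
    [0, 0, 5],
    [-1, -3, 4],
    [-1.5, -4.5, 0],
    [-1.5, -4.5, 0],
    [-1.5, -4.5, 0],
    [-1.5, -4.5, 0],
    [-1.5, -4.5, 0],
  ],
  delta_rot=[
    [0, 0, 0],
    [0, 0, 0],
    [0, 0, 0],
    [0, 0, 0.08],
    [0, 0, 0.08],
    [0, 0, 0.08],
    [0, 0, 0.08],
    [0, 0, 0.08],
  ],
)

```text
time_s: 18.8
ee_pos: [0.5685, -0.0046, 0.1322]
tool_rot: [-3.102, -0.499, 0.002]
contact_force: [-0.4, 0.6, -1.5]
gripper_width: 0.0549
grip_force: 65.3
```

Call:
apply_moves(
  delta_pos=[
    [-1.2, -3.1, -1.5],
    [-1.2, -3.1, -2],
    [0, 0, 0],
    [0, 0, 0],
    [0, 0, 0],
  ],
  delta_rot=[
    [0, 0, 0.08],
    [0, 0, 0.024],
    [0, 0, 0],
    [0, 0, 0],
    [0, 0, 0],
  ],
)

```text
time_s: 19.42
ee_pos: [0.5466, -0.0646, 0.0982]
tool_rot: [3.072, 0.656, 0.002]
contact_force: [0.7, -0.0, -2.1]
gripper_width: 0.0549
grip_force: 65.2
```

```bash
python3 - <<'E'
from w import *
st(); C,im=shot("w9"); np.set_printoptions(suppress=True)
t=np.radians(-6)
def hexa(cx,cy,af,yaw,z): return [[(cx+af/3**.5*np.cos(yaw+np.pi/6+k*np.pi/3))/1e3,(cy+af/3**.5*np.sin(yaw+np.pi/6+k*np.pi/3))/1e3,z] for k in range(6)]
for z,a in((.028,61),(.016,61)): print("nest",z,(proj(C,hexa(546.7,-65.5,a,t,z))*1.4).round(0).tolist())
p=state()["ee_pos"]; zb=p[2]-.0144
for z in (zb,zb+.043): print("jar",z.round(3),(proj(C,hexa(p[0]*1e3,p[1]*1e3,56,t,z))*1.4).round(0).tolist())
E
```

```text
t 19.43 p [546.6 -64.6  98.2] ytool deg -65.89 z [ 0.001 -0.    -1.   ] F [ 0.7 -0.  -2.1] w 54.9 g 65.2 j [-0.24  0.35  1.76  0.    1.04  0.91]
nest 0.028 [[387.0, 244.0], [328.0, 277.0], [330.0, 340.0], [386.0, 370.0], [443.0, 340.0], [445.0, 277.0]]
nest 0.016 [[387.0, 240.0], [331.0, 272.0], [333.0, 332.0], [386.0, 360.0], [440.0, 332.0], [442.0, 272.0]]
jar 0.084 [[385.0, 277.0], [314.0, 317.0], [317.0, 390.0], [385.0, 424.0], [452.0, 390.0], [456.0, 317.0]]
jar 0.127 [[385.0, 315.0], [290.0, 367.0], [296.0, 459.0], [384.0, 500.0], [472.0, 459.0], [479.0, 367.0]]
```

View pics/w9.png

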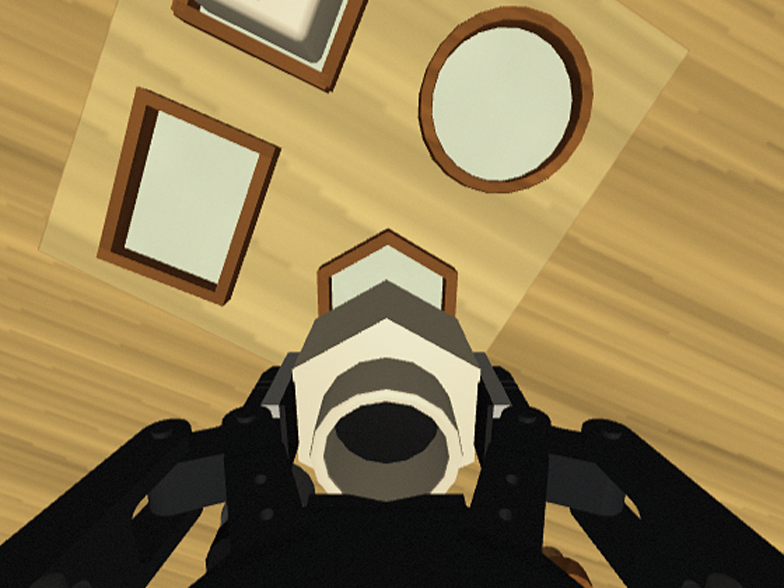

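Wrist view w9 (1.4x): nest far corner at about (388,243), jar bottom corner (387,280) and top corner (387,318), all about 3 px from prediction in the same direction. So they are aligned relative to each other, and I'll lower the jar.

Call:
apply_moves(
  delta_pos=[
    [0, -0.05, -2],
    [0, 0, -2],
    [0, 0, -1.2],
    [0, 0, -0.6],
    [0, 0, -0.4],
    [0, 0, -0.4],
    [0, 0, -0.3],
    [0, 0, 0],
  ],
  delta_rot=[
    [0, 0, 0],
    [0, 0, 0],
    [0, 0, 0],
    [0, 0, 0],
    [0, 0, 0],
    [0, 0, 0],
    [0, 0, 0],
    [0, 0, 0],
  ],
)

```text
time_s: 20.48
ee_pos: [0.5461, -0.066, 0.0303]
tool_rot: [3.072, 0.654, 0.002]
contact_force: [-2.2, 0.2, 7.5]
gripper_width: 0.0546
grip_force: 66.4
```

```bash
python3 - <<'E'
from w import *
st()
E
```

```text
t 20.48 p [546.1 -66.   30.3] ytool deg -65.95 z [ 0.001 -0.    -1.   ] F [-2.2  0.2  7.5] w 54.6 g 66.4 j [-0.25  0.43  1.84  0.    0.88  0.9 ]
```

Call:
apply_moves(
  delta_pos=[
    [0, 0, 0],
    [0, 0, 0],
    [0, 0, 0],
    [0, 0, 4],
    [-1.4, -0.6, 5],
    [-2.7, -1.2, 5],
    [-2.7, -1.2, 4],
    [0, 0, 0],
  ],
  delta_rot=[
    [0, 0, 0],
    [0, 0, 0],
    [0, 0, 0],
    [0, 0, 0],
    [0, 0, 0],
    [0, 0, 0],
    [0, 0, 0],
    [0, 0, 0],
  ],
  grip=8.5,
)

```text
time_s: 21.48
ee_pos: [0.4782, -0.097, 0.2121]
tool_rot: [3.069, 0.652, 0.009]
contact_force: [0.5, 0.4, -0.6]
gripper_width: 0.0854
grip_force: 0.0
```

Call:
apply_moves(
  delta_pos=[
    [0, 0, 0],
    [0, 0, 0],
  ],
  delta_rot=[
    [0, 0, 0],
    [0, 0, 0],
  ],
)

```text
time_s: 21.72
ee_pos: [0.4775, -0.0955, 0.2072]
tool_rot: [-3.071, -0.655, 0.004]
contact_force: [-0.0, 0.3, -0.4]
gripper_width: 0.0848
grip_force: 0.0
```

```bash
python3 - <<'E'
from w import *
st(); C,im=shot("w10"); print(C[2]); hole(C,im,(546,-65),78,40)
C2=(C[0],C[1],C[2]-[0,0,.016]); jar(C2,im)
E
```

```text
t 21.73 p [477.5 -95.5 207.2] ytool deg -65.93 z [-0.003  0.001 -1.   ] F [-0.   0.3 -0.4] w 84.8 g 0.0 j [-0.34  0.16  1.72  0.    1.26  0.81]
[ 0.54553849 -0.06581247  0.34967693]
hole [545.7 -66.8] [31.2 31.8]
(278, 116) hole [545.7 -66.8] [31.2 31.8] body [545.8 -66.8] [546. -67.] [56.2 63.4] 54.1 edges [(32, 141.6), (34, -152.8), (29, -96.3), (33, -33.8), (31, 24.1), (31, 82.9)]
```

Call:
apply_moves(
  delta_pos=[
    [-2.4, -4.2, 0],
    [-2.4, -4.2, 0],
    [-2.4, -4.2, 0],
    [-2.4, -4.2, 0],
    [-2.4, -4.2, 0],
    [0, 0, 0],
    [0, 0, 0],
  ],
  delta_rot=[
    [0, 0, 0.07],
    [0, 0, 0.07],
    [0, 0, 0.07],
    [0, 0, 0.07],
    [0, 0, 0.07],
    [0, 0, 0],
    [0, 0, 0],
  ],
  grip=6.2,
)

```text
time_s: 22.65
ee_pos: [0.3579, -0.3053, 0.2078]
tool_rot: [-2.91, -1.177, -0.0]
contact_force: [0.1, -0.1, 1.0]
gripper_width: 0.0621
grip_force: 0.0
```

```bash
python3 - <<'E'
from w import *
st(); C,im=shot("w11"); print(C[2]); caps(C,im)
E
```

```text
t 22.65 p [ 357.9 -305.3  207.8] ytool deg -45.94 z [-0.001  0.002 -1.   ] F [ 0.1 -0.1  1. ] w 62.1 g 0.0 j [-0.85  0.13  1.75  0.    1.26 -0.05]
[ 0.41135018 -0.25461629  0.35046503]
[348. 180.] [ 412.5 -360.4] rect [ 417.  -355.1] [65.9 47.9] 28.3 eqd 49.7
[274. 118.] [ 409.  -254.1] rect [ 409.1 -253.9] [43.5 43.6] 17.5 eqd 43.2
```

View pics/w11.png

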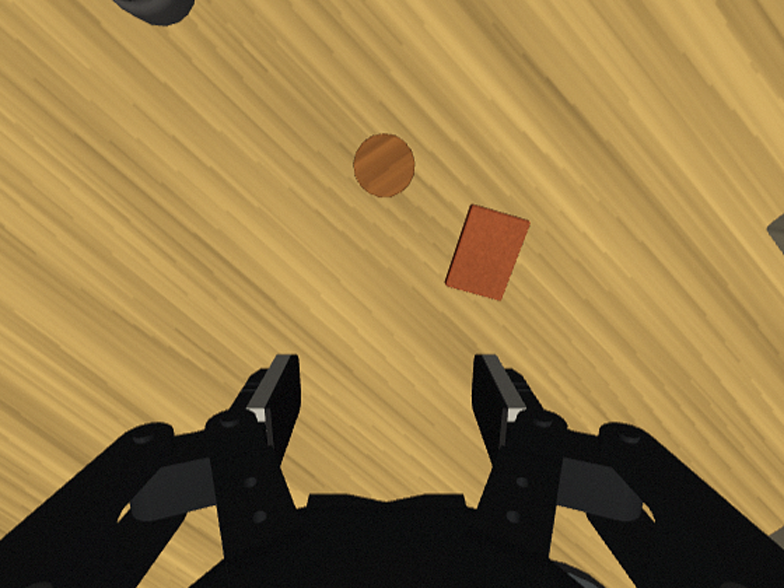

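Wrist view w11 (1.4x): hex stopper (44–45 mm) at (384,165), tile at (487,252) clear of the fingers. I'll grasp the stopper.

Call:
apply_moves(
  delta_pos=[
    [2.55, 2.56, -3],
    [2.56, 2.57, -4],
    [0, 0, -5],
    [0, 0, -4],
    [0, 0, -2.5],
    [0, 0, -1.3],
    [0, 0, -0.5],
    [0, 0, 0],
  ],
  delta_rot=[
    [0, 0, 0],
    [0, 0, 0],
    [0, 0, 0],
    [0, 0, 0],
    [0, 0, 0],
    [0, 0, 0],
    [0, 0, 0],
    [0, 0, 0],
  ],
)

```text
time_s: 23.7
ee_pos: [0.4094, -0.2547, 0.0062]
tool_rot: [2.911, 1.18, 0.001]
contact_force: [0.3, -0.0, 0.2]
gripper_width: 0.0622
grip_force: 0.0
```

Call:
apply_moves(
  delta_pos=[
    [0, 0, 0],
    [0, 0, 0],
    [0, 0, 0],
    [0, 0, 0],
  ],
  delta_rot=[
    [0, 0, 0],
    [0, 0, 0],
    [0, 0, 0],
    [0, 0, 0],
  ],
  grip=2,
)

```text
time_s: 24.2
ee_pos: [0.4096, -0.2552, 0.007]
tool_rot: [2.91, 1.178, 0.002]
contact_force: [-0.8, 1.5, 5.8]
gripper_width: 0.0428
grip_force: 60.3
```

```bash
python3 - <<'E'
from w import *
st()
E
```

```text
t 24.2 p [ 409.6 -255.2    7. ] ytool deg -45.92 z [ 0.002 -0.001 -1.   ] F [-0.8  1.5  5.8] w 42.8 g 60.3 j [-0.7   0.38  2.01  0.    0.75  0.1 ]
```

Call:
apply_moves(
  delta_pos=[
    [0, 0, 3],
    [0, 0, 5],
    [1.6, 2.25, 2.3],
    [3, 4.15, 0],
    [3, 4.15, 0],
    [3, 4.15, 0],
    [3, 4.15, 0],
    [0, 0, 0],
  ],
  delta_rot=[
    [0, 0, 0],
    [0, 0, 0],
    [0, 0, 0],
    [0, 0, 0],
    [0, 0, 0],
    [0, 0, 0],
    [0, 0, 0],
    [0, 0, 0],
  ],
)

```text
time_s: 25.2
ee_pos: [0.5469, -0.0636, 0.1091]
tool_rot: [2.909, 1.185, 0.004]
contact_force: [-0.2, -0.5, -0.7]
gripper_width: 0.043
grip_force: 61.0
```

Call:
apply_moves(
  delta_pos=[
    [0, 0, 0],
    [0, 0, 0],
  ],
  delta_rot=[
    [0, 0, 0],
    [0, 0, 0],
  ],
)

```text
time_s: 25.45
ee_pos: [0.5441, -0.0671, 0.1088]
tool_rot: [2.912, 1.177, -0.001]
contact_force: [-1.0, -0.0, -0.2]
gripper_width: 0.0428
grip_force: 61.0
```

```bash
cat >> w.py <<'E'
def front(C,im,xy,zr,D):
    """neck front rim check: predicted vs seen edges along the tool-x line through xy"""
    f=R.from_rotvec(state()["tool_rot"]).as_matrix()[:,0]
    pts=[np.r_[(xy+f[:2]*r)/1e3,zr/1e3] for r in (D/2,D/2-4)]
    uv=proj(C,pts); print("pred rim rows",uv.round(1).tolist())
    g=im[:,int(round(uv[0,0]))].astype(int).mean(1); d=np.diff(g); v=int(uv[0,1]); print([(k,int(d[k])) for k in range(v-20,v+22) if abs(d[k])>25])
E
python3 - <<'E'
from w import *
st(); C,im=shot("w12"); z=state()["ee_pos"][2]-.007+.03; capheld(C,im,z); front(C,im,np.array([545.7,-66.8]),78,41)
E
```

```text
t 25.45 p [544.1 -67.1 108.8] ytool deg -45.97 z [-0. -0. -1.] F [-1.  -0.  -0.2] w 42.8 g 61.0 j [-0.25  0.33  1.75 -0.    1.06  0.55]
cap [544.9 -67. ] ell 544.9 -67.0 [42.8 43.1] bbox (228, 243, 96, 86)
pred rim rows [[276.1, 207.4], [276.1, 213.8]]
[(187, 78), (199, -90), (200, -52), (207, 95), (208, 46), (212, -77), (213, -98)]
```

Call:
apply_moves(
  delta_pos=[
    [0.08, 0.02, -1.3],
    [0, 0, -1],
    [0, 0, -0.6],
    [0, 0, -0.4],
    [0, 0, -0.3],
    [0, 0, -0.3],
    [0, 0, -0.2],
    [0, 0, 0],
  ],
  delta_rot=[
    [0, 0, 0],
    [0, 0, 0],
    [0, 0, 0],
    [0, 0, 0],
    [0, 0, 0],
    [0, 0, 0],
    [0, 0, 0],
    [0, 0, 0],
  ],
)

```text
time_s: 26.5
ee_pos: [0.5459, -0.0659, 0.069]
tool_rot: [2.911, 1.18, 0.001]
contact_force: [-2.3, 1.3, 5.9]
gripper_width: 0.0432
grip_force: 61.8
```

Call:
apply_moves(
  delta_pos=[
    [0, 0, -0.2],
    [0, 0, 0],
  ],
  delta_rot=[
    [0, 0, 0],
    [0, 0, 0],
  ],
)

```text
time_s: 26.75
ee_pos: [0.5459, -0.0659, 0.0689]
tool_rot: [2.91, 1.18, 0.002]
contact_force: [-5.7, 0.8, 19.0]
gripper_width: 0.0433
grip_force: 62.8
```

```bash
python3 - <<'E'
from w import *
st()
E
```

```text
t 26.75 p [545.9 -65.9  68.9] ytool deg -45.88 z [ 0.002 -0.001 -1.   ] F [-5.7  0.8 19. ] w 43.3 g 62.8 j [-0.25  0.38  1.8  -0.    0.97  0.55]
```

Call:
apply_moves(
  delta_pos=[
    [0, 0, 0],
    [0, 0, 0],
    [0, 0, 0],
    [0, 0, 4],
    [0, 0, 5],
    [-2.5, 2.5, 5],
    [-3, 4, 0],
    [-3, 4, 0],
  ],
  delta_rot=[
    [0, 0, 0],
    [0, 0, 0],
    [0, 0, 0],
    [0, 0, 0],
    [0, 0, 0],
    [0, 0, 0],
    [0, 0, 0],
    [0, 0, 0],
  ],
  grip=8.5,
)

```text
time_s: 27.75
ee_pos: [0.4602, 0.0399, 0.2062]
tool_rot: [2.912, 1.178, 0.002]
contact_force: [0.5, 0.2, 0.2]
gripper_width: 0.085
grip_force: 0.0
```

Call:
apply_moves(
  delta_pos=[
    [-3, 4, 0],
    [-3, 4, 0],
    [-3, 4, 0],
    [-1.8, 1.7, 0],
    [0, 0, 0],
    [0, 0, 0],
  ],
  delta_rot=[
    [0, 0, 0],
    [0, 0, 0],
    [0, 0, 0],
    [0, 0, 0],
    [0, 0, 0],
    [0, 0, 0],
  ],
)

```text
time_s: 28.5
ee_pos: [0.3534, 0.1757, 0.2057]
tool_rot: [2.911, 1.18, 0.001]
contact_force: [0.2, -0.3, 0.5]
gripper_width: 0.0851
grip_force: 0.0
```

```bash
python3 - <<'E'
from w import *
st(); C,im=shot("w13"); print(C[2]); jar(C,im); caps(C,im)
E
```

```text
t 28.5 p [353.4 175.7 205.7] ytool deg -45.88 z [ 0.001 -0.001 -1.   ] F [ 0.2 -0.3  0.5] w 85.1 g 0.0 j [ 0.29  0.02  1.89 -0.    1.23  1.09]
[0.4065228  0.226879   0.34831973]
(274, 115) hole [405.8 228.4] [24.2 24.5] body [405.8 228.6] [405.8 228.5] [68.5 48.1] 41.5 edges [(67, -138.9), (45, -48.4), (67, 41.1), (45, 130.8)]
[499. 131.] [554.   50.8] rect [553.2  52.4] [90. 71.] 1.0 eqd 85.9
```

View pics/w13.png

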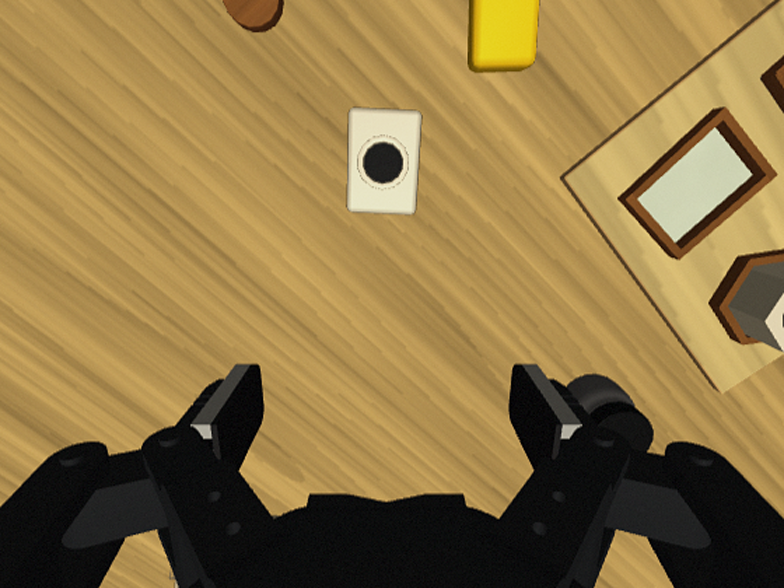

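Wrist view w13 (1.4x): oblong jar at (384,161), long side at about 41°. The cap of the hex jar lies outside the frame here, so I'll check it later. I'll grasp the oblong jar.

Call:
apply_moves(
  delta_pos=[
    [2.62, 2.64, -2],
    [2.62, 2.64, -3],
    [0, 0, -5],
    [0, 0, -4],
    [0, 0, -3],
    [0, 0, -1.6],
    [0, 0, -0.7],
    [0, 0, 0],
  ],
  delta_rot=[
    [0, 0, -0.026],
    [0, 0, -0.026],
    [0, 0, 0],
    [0, 0, 0],
    [0, 0, 0],
    [0, 0, 0],
    [0, 0, 0],
    [0, 0, 0],
  ],
)

```text
time_s: 29.55
ee_pos: [0.4057, 0.2284, 0.0125]
tool_rot: [2.942, 1.102, -0.001]
contact_force: [-0.3, 0.5, 0.6]
gripper_width: 0.0852
grip_force: 0.0
```

Call:
apply_moves(
  delta_pos=[
    [0, 0, 0],
    [0, 0, 0],
    [0, 0, 0],
    [0, 0, 0],
    [0, 0, 0],
    [0, 0, 0],
  ],
  delta_rot=[
    [0, 0, 0],
    [0, 0, 0],
    [0, 0, 0],
    [0, 0, 0],
    [0, 0, 0],
    [0, 0, 0],
  ],
  grip=2.5,
)

```text
time_s: 30.3
ee_pos: [0.4058, 0.2292, 0.0137]
tool_rot: [2.941, 1.104, 0.003]
contact_force: [-0.7, -0.6, 6.5]
gripper_width: 0.0491
grip_force: 63.1
```

```bash
python3 - <<'E'
from w import *
st()
E
```

```text
t 30.3 p [405.8 229.2  13.7] ytool deg -48.86 z [ 0.002  0.001 -1.   ] F [-0.7 -0.6  6.5] w 49.1 g 63.1 j [ 0.36  0.35  2.04 -0.    0.75  1.22]
```

Call:
apply_moves(
  delta_pos=[
    [0, 0, 3],
    [0, 0, 5.4],
    [2.5, -3, 0],
    [2.5, -3, 0],
    [2.5, -3, 0],
    [2.5, -3, 0],
    [2.5, -3, 0],
    [2.58, -3, 0],
  ],
  delta_rot=[
    [0, 0, 0],
    [0, 0, 0],
    [0, 0, -0.118],
    [0, 0, -0.118],
    [0, 0, -0.117],
    [0, 0, -0.117],
    [0, 0, -0.117],
    [0, 0, -0.117],
  ],
)

```text
time_s: 31.3
ee_pos: [0.5559, 0.0479, 0.0963]
tool_rot: [-3.141, -0.016, 0.002]
contact_force: [0.1, 0.4, -2.1]
gripper_width: 0.0489
grip_force: 63.1
```

Call:
apply_moves(
  delta_pos=[
    [0, 0, 0],
    [0, 0, 0],
    [0, 0, 0],
  ],
  delta_rot=[
    [0, 0, 0],
    [0, 0, 0],
    [0, 0, 0],
  ],
)

```text
time_s: 31.68
ee_pos: [0.5547, 0.0497, 0.0965]
tool_rot: [-3.141, -0.024, 0.002]
contact_force: [-0.3, 0.5, -1.4]
gripper_width: 0.0492
grip_force: 63.0
```

```bash
python3 - <<'E'
from w import *
st(); C,im=shot("w14"); p=state()["ee_pos"]; zb=p[2]-.0137
for col in (262,275,288):
    g=im[100:300,col].astype(int).mean(1); d=np.diff(g); print(col,[(k+100,int(d[k])) for k in range(199) if abs(d[k])>35])
print("pred nest far floor edge",proj(C,[[.5566+.0375,.0492,.016]]),"jar bottom/top far edge",proj(C,[np.r_[p[:2]+[.035,0],zb],np.r_[p[:2]+[.035,0],zb+.043]]))
print("nest cols",proj(C,[[.59,.0492+.0275,.016],[.59,.0492-.0275,.016]]),"jar cols", proj(C,[np.r_[p[:2]+[.03,.025],zb+.043],np.r_[p[:2]+[.03,-.025],zb+.043]]))
E
```

```text
t 31.68 p [554.7  49.7  96.5] ytool deg -89.14 z [-0.001  0.    -1.   ] F [-0.3  0.5 -1.4] w 49.2 g 63.0 j [-0.04  0.36  1.74  0.    1.04  1.52]
262 [(100, -42), (109, 67), (158, -81), (159, -46), (160, 52), (168, 52), (169, 65), (195, -84), (196, -56), (264, -67), (265, -70), (288, 58), (289, 59), (297, -103), (298, -67)]
275 [(100, -66), (109, 44), (110, 42), (157, -44), (158, -74), (160, 49), (168, 52), (169, 66), (195, -75), (196, -39), (261, -43), (262, -80), (285, 35), (286, 86), (294, -107), (295, -105)]
288 [(100, -67), (110, 47), (157, -49), (158, -70), (160, 48), (168, 51), (169, 67), (195, -79), (196, -35), (264, -85), (265, -70), (288, 89), (289, 37), (296, -60), (297, -99), (298, -40)]
pred nest far floor edge [[276.76319907 165.54978304]] jar bottom/top far edge [[276.11964771 193.15560406]
 [276.2757842  219.66023877]]
nest cols [[239.54974472 170.52036443]
 [313.76563088 171.61672626]] jar cols [[213.37381314 230.63523337]
 [338.69152933 232.39317591]]
```

View pics/w14.png

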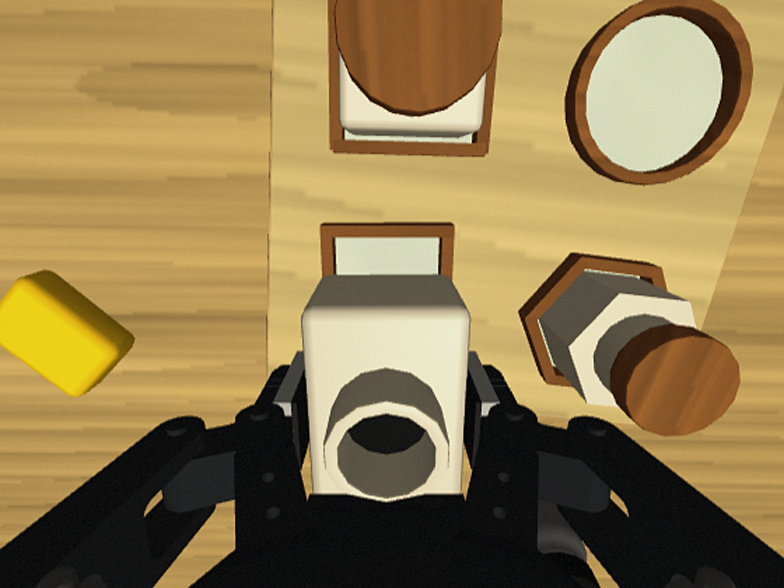

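Wrist view w14 (1.4x): both caps are on, square at (418,60) and hex at (675,380). The oblong jar is over its nest, with the nest floor edge at row 236 and jar bottom edge at row 274. A shift of about +1.3 mm in x is needed before lowering.

Call:
apply_moves(
  delta_pos=[
    [0.13, -0.04, -2],
    [0, 0, -2],
    [0, 0, -1.1],
    [0, 0, -0.6],
    [0, 0, -0.4],
    [0, 0, -0.4],
    [0, 0, -0.3],
    [0, 0, 0],
  ],
  delta_rot=[
    [0, 0, 0],
    [0, 0, 0],
    [0, 0, 0],
    [0, 0, 0],
    [0, 0, 0],
    [0, 0, 0],
    [0, 0, 0],
    [0, 0, 0],
  ],
)

```text
time_s: 32.72
ee_pos: [0.5574, 0.0485, 0.0297]
tool_rot: [3.141, 0.022, 0.001]
contact_force: [-1.9, 0.4, 4.7]
gripper_width: 0.0493
grip_force: 63.6
```

```bash
python3 - <<'E'
from w import *
st()
E
```

```text
t 32.73 p [557.4  48.5  29.7] ytool deg -89.21 z [ 0.001 -0.    -1.   ] F [-1.9  0.4  4.7] w 49.3 g 63.6 j [-0.04  0.44  1.82 -0.    0.89  1.52]
```

Call:
apply_moves(
  delta_pos=[
    [0, 0, 0],
    [0, 0, 0],
    [0, 0, 0],
    [0, 0, 4],
    [-1, 0, 5],
    [-3.3, 0, 5],
    [-3, 0, 4],
    [0, 0, 0],
  ],
  delta_rot=[
    [0, 0, 0],
    [0, 0, 0],
    [0, 0, 0],
    [0, 0, 0],
    [0, 0, 0],
    [0, 0, 0],
    [0, 0, 0],
    [0, 0, 0],
  ],
  grip=8.5,
)

```text
time_s: 33.72
ee_pos: [0.4843, 0.0485, 0.2121]
tool_rot: [3.141, 0.022, 0.01]
contact_force: [0.6, -0.0, 0.4]
gripper_width: 0.0846
grip_force: 0.0
```

Call:
apply_moves(
  delta_pos=[
    [0, 0, 0],
    [0, 0, 0],
  ],
  delta_rot=[
    [0, 0, 0],
    [0, 0, 0],
  ],
)

```text
time_s: 33.98
ee_pos: [0.4841, 0.0484, 0.2071]
tool_rot: [-3.141, -0.022, 0.004]
contact_force: [-0.1, -0.1, -0.8]
gripper_width: 0.0853
grip_force: 0.0
```

```bash
python3 - <<'E'
from w import *
st(); C,im=shot("w15"); print(C[2]); hole(C,im,(556,49),78,26)
C2=(C[0],C[1],C[2]-[0,0,.016]); jar(C2,im)
E
```

```text
t 33.98 p [484.1  48.4 207.1] ytool deg -89.21 z [-0.003  0.    -1.   ] F [-0.1 -0.1 -0.8] w 85.3 g 0.0 j [-0.04  0.16  1.72 -0.    1.26  1.51]
[0.55852114 0.0492157  0.34953559]
hole [557.5  48.3] [24.4 25. ]
(277, 116) hole [557.5  48.3] [23.8 24.9] body [557.7  48.3] [557.6  48.4] [67.6 48.4] 0.8 edges [(67, 179.4), (47, -88.1), (65, 0.6), (46, 89.7)]
```

Call:
apply_moves(
  delta_pos=[
    [-2.14, 4.57, 0],
    [-2.14, 4.57, 0],
    [-2.14, 4.57, 0],
    [-2.14, 4.57, 0],
    [-2.14, 4.57, 0],
    [-2.14, 4.57, 0],
    [0, 0, 0],
    [0, 0, 0],
  ],
  delta_rot=[
    [0, 0, 0.083],
    [0, 0, 0.083],
    [0, 0, 0.083],
    [0, 0, 0.083],
    [0, 0, 0.083],
    [0, 0, 0.083],
    [0, 0, 0],
    [0, 0, 0],
  ],
  grip=5.4,
)

```text
time_s: 35.02
ee_pos: [0.3558, 0.3223, 0.2077]
tool_rot: [3.038, 0.795, -0.003]
contact_force: [0.2, 0.1, 0.1]
gripper_width: 0.0544
grip_force: 0.0
```

```bash
python3 - <<'E'
from w import *
st(); C,im=shot("w16"); print(C[2]); caps(C,im)
E
```

```text
t 35.02 p [355.8 322.3 207.7] ytool deg -60.65 z [-0.001 -0.002 -1.   ] F [0.2 0.1 0.1] w 54.4 g 0.0 j [ 0.59  0.15  1.73 -0.    1.26  1.65]
[0.42060101 0.35845397 0.35018322]
[272. 114.] [421.  362.8] rect [420.9 363.2] [36.6 36.4] 29.3 eqd 36.2
```

View pics/w16.png

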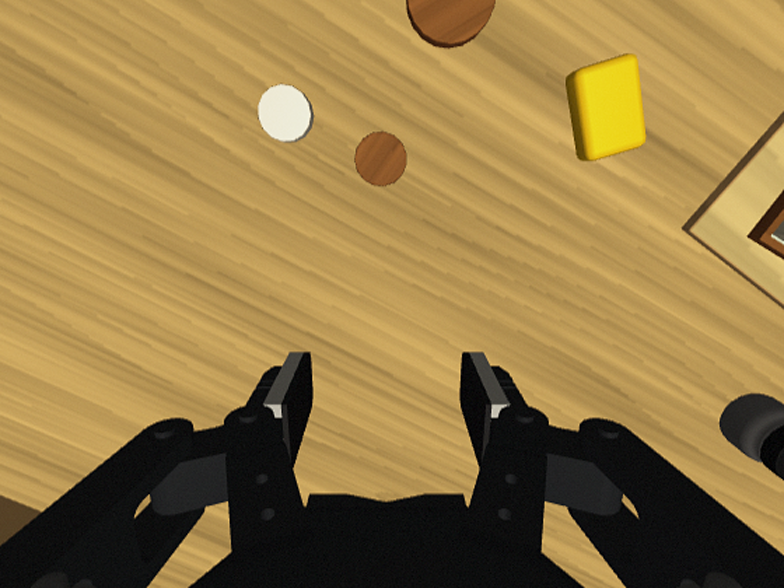

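Wrist view w16 (1.4x): small stoppers are brown (380,158) and white (285,113). The brown 37–38 mm one is stopper_oblong and the white one is the look-alike. This enlarged view confirms it, so I'll grasp the brown one.

Call:
apply_moves(
  delta_pos=[
    [3.26, 2.03, -3],
    [3.26, 2.03, -4],
    [0, 0, -5],
    [0, 0, -4],
    [0, 0, -2.5],
    [0, 0, -1.3],
    [0, 0, -0.5],
    [0, 0, 0],
  ],
  delta_rot=[
    [0, 0, 0],
    [0, 0, 0],
    [0, 0, 0],
    [0, 0, 0],
    [0, 0, 0],
    [0, 0, 0],
    [0, 0, 0],
    [0, 0, 0],
  ],
)

```text
time_s: 36.08
ee_pos: [0.4217, 0.3632, 0.0062]
tool_rot: [-3.039, -0.794, -0.002]
contact_force: [0.2, -0.5, -1.0]
gripper_width: 0.0539
grip_force: 0.0
```

Call:
apply_moves(
  delta_pos=[
    [0, 0, 0],
    [0, 0, 0],
    [0, 0, 0],
    [0, 0, 0],
  ],
  delta_rot=[
    [0, 0, 0],
    [0, 0, 0],
    [0, 0, 0],
    [0, 0, 0],
  ],
  grip=2,
)

```text
time_s: 36.58
ee_pos: [0.4218, 0.3638, 0.0071]
tool_rot: [-3.039, -0.796, -0.004]
contact_force: [-0.3, -1.6, 7.0]
gripper_width: 0.036
grip_force: 59.6
```

```bash
python3 - <<'E'
from w import *
st()
E
```

```text
t 36.58 p [421.8 363.8   7.1] ytool deg -60.66 z [ 0.002  0.001 -1.   ] F [-0.3 -1.6  7. ] w 36.0 g 59.6 j [ 0.59  0.46  1.85 -0.    0.83  1.65]
```

Call:
apply_moves(
  delta_pos=[
    [0, 0, 3],
    [0, 0, 5],
    [1.57, -3.55, 2.3],
    [2, -4.7, 0],
    [2, -4.7, 0],
    [2, -4.7, 0],
    [2, -4.7, 0],
    [2, -4.6, 0],
  ],
  delta_rot=[
    [0, 0, 0],
    [0, 0, 0],
    [0, 0, 0],
    [0, 0, 0],
    [0, 0, 0],
    [0, 0, 0],
    [0, 0, 0],
    [0, 0, 0],
  ],
)

```text
time_s: 37.58
ee_pos: [0.5371, 0.0923, 0.109]
tool_rot: [3.039, 0.795, 0.001]
contact_force: [0.9, -0.2, -0.3]
gripper_width: 0.0359
grip_force: 60.0
```

Call:
apply_moves(
  delta_pos=[
    [2, -4.6, 0],
    [0, 0, 0],
    [0, 0, 0],
    [0, 0, 0],
  ],
  delta_rot=[
    [0, 0, 0],
    [0, 0, 0],
    [0, 0, 0],
    [0, 0, 0],
  ],
)

```text
time_s: 38.08
ee_pos: [0.5559, 0.0489, 0.1087]
tool_rot: [-3.038, -0.797, 0.001]
contact_force: [0.6, -0.5, -0.3]
gripper_width: 0.0358
grip_force: 60.1
```

```bash
python3 - <<'E'
from w import *
st(); C,im=shot("w17"); z=state()["ee_pos"][2]-.0071+.03; capheld(C,im,z); front(C,im,np.array([557.5,48.3]),78,34)
E
```

```text
t 38.08 p [555.9  48.9 108.7] ytool deg -60.6 z [-0.001  0.    -1.   ] F [ 0.6 -0.5 -0.3] w 35.8 g 60.1 j [-0.04  0.35  1.73  0.    1.07  1.02]
cap [555.4  48.2] ell 555.4 48.2 [35.9 36.1] bbox (236, 254, 80, 71)
pred rim rows [[277.0, 213.7], [277.0, 220.0]]
[(205, -89), (206, -47), (213, 41), (214, 98), (219, -104), (220, -99)]
```

Call:
apply_moves(
  delta_pos=[
    [0.19, 0, -1.3],
    [0, 0, -1],
    [0, 0, -0.6],
    [0, 0, -0.4],
    [0, 0, -0.3],
    [0, 0, -0.3],
    [0, 0, -0.2],
    [0, 0, 0],
  ],
  delta_rot=[
    [0, 0, 0],
    [0, 0, 0],
    [0, 0, 0],
    [0, 0, 0],
    [0, 0, 0],
    [0, 0, 0],
    [0, 0, 0],
    [0, 0, 0],
  ],
)

```text
time_s: 39.12
ee_pos: [0.5585, 0.0481, 0.0691]
tool_rot: [-3.039, -0.795, -0.001]
contact_force: [-3.6, 2.3, 8.3]
gripper_width: 0.0364
grip_force: 61.2
```

Call:
apply_moves(
  delta_pos=[
    [0, 0, -0.2],
    [0, 0, 0],
  ],
  delta_rot=[
    [0, 0, 0],
    [0, 0, 0],
  ],
)

```text
time_s: 39.38
ee_pos: [0.5585, 0.0481, 0.069]
tool_rot: [-3.039, -0.795, -0.002]
contact_force: [-7.3, 1.1, 19.5]
gripper_width: 0.0359
grip_force: 62.3
```

```bash
python3 - <<'E'
from w import *
st()
E
```

```text
t 39.38 p [558.5  48.1  69. ] ytool deg -60.68 z [ 0.001  0.    -1.   ] F [-7.3  1.1 19.5] w 35.9 g 62.3 j [-0.04  0.39  1.77  0.    0.98  1.02]
```

Call:
apply_moves(
  delta_pos=[
    [0, 0, 0],
    [0, 0, 0],
    [0, 0, 0],
    [0, 0, 4],
    [0, 0, 5],
    [0, -2, 5],
    [-1, -4, 3],
    [0, -4, 3],
  ],
  delta_rot=[
    [0, 0, 0],
    [0, 0, 0],
    [0, 0, 0],
    [0, 0, 0],
    [0, 0, 0],
    [0, 0, 0],
    [0, 0, 0],
    [0, 0, 0],
  ],
  grip=8.5,
)

```text
time_s: 40.38
ee_pos: [0.548, -0.053, 0.2667]
tool_rot: [3.039, 0.797, -0.0]
contact_force: [0.7, 0.2, 0.7]
gripper_width: 0.0851
grip_force: 0.0
```

Call:
apply_moves(
  delta_pos=[
    [0, 0, 0],
    [0, 0, 0],
    [0, 0, 0],
  ],
  delta_rot=[
    [0, 0, 0],
    [0, 0, 0],
    [0, 0, 0],
  ],
)

```text
time_s: 40.75
ee_pos: [0.5479, -0.0512, 0.2643]
tool_rot: [-3.037, -0.796, 0.004]
contact_force: [-0.5, 0.9, -0.2]
gripper_width: 0.0854
grip_force: 0.0
```

```bash
python3 - <<'E'
from w import *
st(); C,im=shot("w18"); s=read_camera("scene"); 
crop=s[180:290,210:330]; np.save("s18.npy",s)
hsv=cv2.cvtColor(im,cv2.COLOR_RGB2HSV); m=cv2.inRange(hsv,(8,110,95),(17,255,190)); m=cv2.morphologyEx(m,cv2.MORPH_OPEN,np.ones((11,11)))
for c in cv2.findContours(m,cv2.RETR_EXTERNAL,cv2.CHAIN_APPROX_NONE)[0]:
    cen,r,a,p=fit(C,c,.108)
    if 700<a<4000: print("cap",cen.round(1),np.round(r[1],1))
a=cv2.resize(im,(560,420)); b=cv2.resize(crop,(240*2,220*2),interpolation=cv2.INTER_CUBIC)[:420]
v=np.zeros((420,800,3),np.uint8); v[:,:420]=im[:,70:490]; v[:,420:800]=b[:,:380]; save("chk",v)
E
```

```text
t 40.75 p [547.9 -51.2 264.3] ytool deg -60.62 z [-0.003  0.001 -1.   ] F [-0.5  0.9 -0.2] w 85.4 g 0.0 j [-0.22  0.22  1.5   0.    1.43  0.84]
cap [552.5 -64.3] [39.8 38.8]
cap [560.9  43.9] [32.7 34. ]
cap [667.3  38.2] [43.3 47.2]
```

View pics/chk.png

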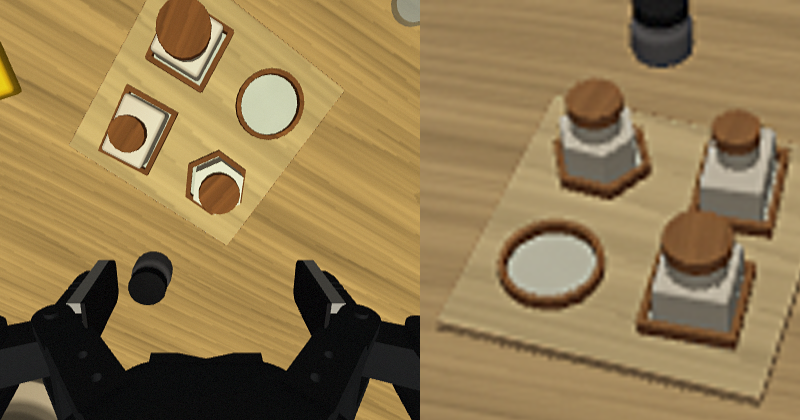

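The check picture shows all three jars standing in their own nests with caps on the rims, and the round nest empty because there is no round jar. I'll recompute the cap centres at the true cap height of 92 mm, then hand in if they agree with the jar holes.

```bash
python3 - <<'E'
from w import *
C,im=load("w18"); ok=0
hsv=cv2.cvtColor(im,cv2.COLOR_RGB2HSV); m=cv2.inRange(hsv,(8,110,95),(17,255,190)); m=cv2.morphologyEx(m,cv2.MORPH_OPEN,np.ones((7,7)))
for c in cv2.findContours(m,cv2.RETR_EXTERNAL,cv2.CHAIN_APPROX_NONE)[0]:
    cen,r,a,p=fit(C,c,.092)
    if 700<a<4000:
        d=[np.hypot(*(cen-q)) for q in ((670,40),(545.7,-66.8),(557.5,48.3))]; ok+=min(d)<3.5; print("cap",cen.round(1),np.round(r[1],1),round(min(d),1))
if ok==3: print(sign_off())
E
```

```text
cap [549.2 -66.8] [41.9 42. ] 3.5
cap [558.1  47.1] [34.4 35.9] 1.3
cap [670.1  41. ] [46.5 49.8] 1.0
```

Call:
apply_moves(
  delta_pos=[
    [-3.3, -2.5, 0],
    [-3.3, -2.5, 0],
    [0, 0, 0],
    [0, 0, 0],
    [0, 0, 0],
  ],
  delta_rot=[
    [0, 0, 0],
    [0, 0, 0],
    [0, 0, 0],
    [0, 0, 0],
    [0, 0, 0],
  ],
)

```text
time_s: 41.48
ee_pos: [0.4834, -0.1016, 0.2655]
tool_rot: [-3.039, -0.797, -0.0]
contact_force: [0.7, -0.3, -0.3]
gripper_width: 0.0851
grip_force: 0.0
```

```bash
python3 - <<'E'
from w import *
C=cam("wrist"); im=read_camera("wrist"); print(C[2])
hsv=cv2.cvtColor(im,cv2.COLOR_RGB2HSV); m=cv2.inRange(hsv,(7,100,60),(17,255,200)); m=cv2.morphologyEx(m,cv2.MORPH_OPEN,np.ones((11,11)))
for c in cv2.findContours(m,cv2.RETR_EXTERNAL,cv2.CHAIN_APPROX_NONE)[0]:
    cen,r,a,p=fit(C,c,.092)
    if 700<a<4000: print("cap",cen.round(1),np.round(r[1],1))
w=cv2.inRange(hsv,(10,10,150),(32,85,255)); 
for c in cv2.findContours(w,cv2.RETR_EXTERNAL,cv2.CHAIN_APPROX_NONE)[0]:
    if 800<cv2.contourArea(c)<8000: cen,r,a,p=fit(C,c,.059); print("body",np.round(r[0],1),np.round(r[1],1))
E
```

```text
[ 0.54789424 -0.065735    0.40819173]
cap [549.4 -66.9] [41.  42.2]
cap [557.8  46.6] [34.6 36.2]
body [547.9 -66.7] [56.2 64.6]
body [556.8  47.6] [70.  48.4]
```

```bash
python3 -c "
from bench import *
print(sign_off())"
```

```text
the job is handed in; nothing more can be done
None
```

The job is handed in at about 41 s of 210 s: the square, hex and oblong jars stand in their own nests, each closed with its stopper (last cap check within about 1.5 mm of centre). No round jar was out, so the round stopper was left over, and I did not touch the sponge, tile, pot or look-alikes.

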